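# Bed the cleaned bones in their foam cut-outs

### The arm

A 7-joint arm with a two-finger parallel gripper is mounted at the origin on the work surface. World frame = base frame: x ahead of the robot, y to its left, z up, the work surface at z = 0. Lengths are in m, angles in rad, forces in N, time in s.
With the tool pointing down it reaches from about 0.4 to 0.875 m from the base axis. Payload 19.3 kg.
Tool frame: the origin (TCP) lies at the very end of the fingers, on their centre line; the grasp point (between the pads) lies 19 mm behind it; z points along the fingers, y is the line along which they close (so a half turn about z gives the same grasp; the last joint's range is limited). The gripper opens to 85 mm and grips with 20 to 120 N. Pads are 22 mm wide; open, the fingers measure 114 mm over their backs; the gripper's body (76 mm by 85 mm) begins 54 mm behind the grasp point. The pads swing forward as they close: fully open they stand 13 mm farther back than shut.
Start: joints at [1.068, 0.521, -0.036, 1.599, 0.021, 1.021, -0.113], TCP at [0.262, -0.567, 0.231] pointing down, gripper open.
Joint ranges: [-2.91, 2.91], [-0.3, 2.13], [-1.5, 1.42], [0.17, 2.43], [-1.26, 4.41], [0.16, 1.93], [-2.52, 2.52]. Speed limits (rad/s): [1.89, 1.89, 2.39, 2.39, 3.01, 3.01, 3.01].

### API

Orientations are given as [roll, pitch, yaw] about the fixed x, y, z axes, in that order (R = Rz(yaw) Ry(pitch) Rx(roll)).
In Python, from workcell import bot, grab_frame, calibration, job gives the robot as it stands.
- The arm moves only by the shell command python3 -m creep FILE [FORCE], which reads ROWS from the file FILE. ROWS is a JSON list of rows, 1 to 5 of them, each written [opening, [dx, dy, dz], [rx, ry, rz]]: the finger opening in m, then dx, dy, dz in shares of 0.25 m (1.0 is 0.25 m), then a rotation vector rx, ry, rz in normalised numbers (1 is pi/2 rad); each row is the pose to reach, as a shift and turn from the pose commanded when the command began, along the tool's axes at that moment; what a row does not reach only later rows make up. A row lasts 1/8 s, in which the tool goes at most 0.0625 m and 0.188 rad, less where a joint would pass 70% of its speed; a pose out of reach is approached as far as the arm can. The fingers move at their own pace and stop on an object; FORCE is the grip in N (left out, the last holds). Time passes only in rows, so rows that do not move let the fingers close. It prints the time, the measured TCP pose, the force, the opening and the grip force at its end. A shift or turn number past 1, either way, is cut back to 1. Input that does not fit is refused with a message, and nothing moves.
- bot.observe(): the state, without advancing time (a new reading comes with each control period).
- grab_frame(name): name is "scene" or "top" or "wrist"; returns (picture, depth): 400x640x3 uint8, blue, green, red; 400x640 float32, m along the optical axis (not along the pixel's ray), 0 where there is no reading.
- calibration(name): a dict with "vfov" (degrees; the focal length in pixels is half the picture's height over the tangent of half this angle, whatever the lens; pixels are square), "cx", "cy" (the principal point, pixels), "eye" and "attitude" of the camera in the world. Camera axes: x right, y down, z forward; pixel columns grow to the right and rows downward; lengths in m; the calibration is good to about 2 mm. A picture is of the moment at which its call begins: read the wrist's pose just before it. calibration takes no time and is no camera call; for the wrist camera it gives the pose at the moment of the call.
- job.job_done(): hands the job in; it is judged then, once.
The state is a dict: "clock": time; "qpos": joint angles; "qd": joint speeds; "joint_efforts": joint torques, N m; "position": TCP position; "tool_rot": TCP orientation; "force": force on the tool from outside, world axes, zero at the start; "moment": the same for the moment, N m; "grip_width": finger opening in m; "finger_force": force on a finger pad.
Only numpy, scipy, OpenCV 4.12 (cv2) and the standard library are available. Lean on these libraries where they do the work, as an engineer would, in place of code of your own. Each camera call takes 0.05 s, during which the arm holds its last target. There are 200 camera calls.

### The job

Four cleaned bones lie loose on the finds desk: a shaft bone, a horn core, a vertebra and a half jaw. Lay each one in the foam pad whose cut-out has its shape, the same way round as the cut-out, so that it lies flat on the cut-out's floor, and let it go. They are brittle, so set them down rather than dropping them, and leave the pen and the brush where they lie.

Things in the scene. Friction and masses are not known exactly. Their poses are not given: they have to be found in the camera images.
- shaft_bone: Brown straight dumbbell-shaped limb bone lying flat, 110 mm long, both ends alike, about 70 g, loose. Origin at mid-length on its underside, x along it, z up. Round shaft 20 mm thick, its axis 16 mm above the underside, free to grip over 60 mm at mid-length; ends 44 mm wide, 32 mm high.
- horn_core: Brown curved tapering horn core lying flat, 118 mm long, about 80 g, loose. Origin on its underside where it is 28 mm wide and high, the place to grip across y. x points to the thin tip (58 mm off, bending 22 mm to +y); broad broken end (35 mm wide and high) 60 mm off at -x; z up.
- vertebra: Brown vertebra lying flat, about 50 g, loose: round drum 38 mm across, 30 mm high; narrow spine (10 mm wide, 20 mm high) out to x = +55 mm; two wings 15 mm high reaching y = +-34 mm at x = 31 mm. Origin at the drum's centre on its underside, z up. Grip the drum along y at the origin: the wings begin at x = 15 mm.
- jaw: Brown half jaw lying on its side, about 60 g, loose: a bar 22 mm thick with five pale teeth along its +y edge and a broad branch at the +x end, L-shaped; x -54 to +51 mm, branch to y = +34 mm. Origin on the underside, mid-bar; there bar and teeth are 22 mm wide (y -11 to +11), to be gripped across y for x -34 to +10 mm; teeth 2 to 18 mm up. z up.
- pad_shaft_bone: Fixed foam pad, 156 (x) by 92 (y) by 13 mm, dark top, with a dumbbell cut-out for the shaft bone (wide ends, narrow middle), 7 mm deep, pale floor 6 mm above the table, 8 mm larger all round than the find. Origin at the pad's centre on table level. The find is seated with its origin over this one, underside on the floor, x axis along the pad's x or reversed (fits either way round).
- pad_horn_core: Fixed foam pad, 156 (x) by 92 (y) by 13 mm, dark top, with a curved tapering cut-out for the horn core (broad end -x, tip +x and +y), 7 mm deep, pale floor 6 mm above the table, 8 mm larger all round than the find. Origin at the pad's centre on table level. The find is seated with its origin over this one, underside on the floor, x axis along the pad's x (one way round only).
- pad_vertebra: Fixed foam pad, 156 (x) by 92 (y) by 13 mm, dark top, with a cut-out for the vertebra (round, spine to +x, two wings), 7 mm deep, pale floor 6 mm above the table, 8 mm larger all round than the find. Origin at the pad's centre on table level. The find is seated with its origin over this one, underside on the floor, x axis along the pad's x (one way round only).
- pad_jaw: Fixed foam pad, 156 (x) by 92 (y) by 13 mm, dark top, with an L-shaped cut-out for the jaw (branch at +x and +y), 7 mm deep, pale floor 6 mm above the table, 8 mm larger all round than the find. Origin at the pad's centre on table level. The find is seated with its origin over this one, underside on the floor, x axis along the pad's x (one way round only).
- pen: Bystander: grey and black marker pen, 142 mm long, 17 mm thick, lying along x at the left-hand side (+y) of the work; loose. Origin at mid-length on its underside, x along it.
- brush: Bystander: wooden-handled flat brush about 200 mm long lying along x at the right-hand side (-y) of the work; loose. Origin on its underside.
There are look-alikes about, which are no part of the job. Leave any yellow look-alike of the jaw alone. What is shaped like the horn_core but red or yellow is not meant.

How it is judged:
At the end, for the whole second after the job is handed in: Each of the four bones lies in the pad of its own shape: origin within 14 mm (horizontally) of the pad's origin, underside at most 2.5 mm above the cut-out's floor, tilted less than 0.04 rad, x axis within 0.3 rad of the pad's x axis, and at rest (horizontal distance between shaft_bone and pad_shaft_bone below 0.014 m and z of shaft_bone in the frame of pad_shaft_bone below 0.0085 m and angle between each of shaft_bone, horn_core, vertebra, jaw's own z axis and vertical below 0.04 rad and angle between the x axis of shaft_bone and the x axis of pad_shaft_bone, either way round below 0.3 rad and linear speed of each of shaft_bone, horn_core, vertebra, jaw below 0.02 m/s and horizontal distance between horn_core and pad_horn_core below 0.014 m and z of horn_core in the frame of pad_horn_core below 0.0085 m and angle between the x axis of horn_core and the x axis of pad_horn_core, either way round below 0.3 rad and horizontal distance between vertebra and pad_vertebra below 0.014 m and z of vertebra in the frame of pad_vertebra below 0.0085 m and angle between the x axis of vertebra and the x axis of pad_vertebra, either way round below 0.3 rad and horizontal distance between jaw and pad_jaw below 0.014 m and z of jaw in the frame of pad_jaw below 0.0085 m and angle between the x axis of jaw and the x axis of pad_jaw, either way round below 0.3 rad); the robot touches nothing.
It fails at once if a bone is let go more than about 50 mm up ((height (world z) of shaft_bone above 0.06 m and contact force between the fingers and shaft_bone below 0.02 N) or (height (world z) of horn_core above 0.06 m and contact force between the fingers and horn_core below 0.02 N) or (height (world z) of vertebra above 0.06 m and contact force between the fingers and vertebra below 0.02 N) or (height (world z) of jaw above 0.06 m and contact force between the fingers and jaw below 0.02 N)).
It fails at once if the pen is pushed more than 30 mm (distance of pen from where it was at the start of the episode above 0.03 m).
It fails at once if the brush is pushed more than 30 mm (distance of brush from where it was at the start of the episode above 0.03 m).
It also fails if it takes over 99 s, if anything falls off the work surface, if the arm or the gripper's body presses on something with over 40 N, if the wrist force passes 120 N, or if a joint passes its speed limit or range.

## Working session

There is one attempt and no reset: what is moved stays moved. The work goes in short steps, Python scripts to look and compute and a shell command to move; the robot and the scene stay as the last step left them, time stands still between calls to the robot, and variables do not carry over. Pictures are saved under pics/ and viewed, at most 14 in all, crops included, and the job is handed in when it is done.

```bash
mkdir -p pics; ls; python3 - <<'E'
from workcell import bot,grab_frame,calibration
import cv2,numpy as np
for n in ["top","scene"]:
    p,d=grab_frame(n); cv2.imwrite(f"pics/{n}0.png",p); np.save(f"{n}0.npy",d); c=calibration(n); print(n,c, np.median(d))
s=bot.observe(); print({k:np.round(v,4) for k,v in s.items()})
E
```

```text
pics
top {'vfov': 56.413982905746465, 'cx': 323.17012416661964, 'cy': 197.74713172649732, 'eye': array([ 0.48278762, -0.00182717,  1.09553292]), 'attitude': array([-3.07613311,  0.01017456, -1.59881092])} 1.1021029
scene {'vfov': 45.46358183549073, 'cx': 313.45986639971335, 'cy': 201.55011351359184, 'eye': array([1.05824463, 0.86961185, 0.91601856]), 'attitude': array([-2.28075978, -0.00472968,  2.62265816])} 1.5341389
{'clock': np.float64(0.1), 'qpos': array([ 1.0678,  0.5219, -0.0363,  1.5999,  0.0212,  1.0211, -0.1128]), 'qd': array([ 0.0001, -0.0013,  0.0001, -0.0015, -0.0003,  0.0016, -0.0006]), 'joint_efforts': array([ 3.60000e-03, -9.28495e+01,  1.98460e+00, -3.70534e+01,
        1.82000e-02,  5.40000e-03,  0.00000e+00]), 'position': array([ 0.262 , -0.5671,  0.2308]), 'tool_rot': array([-3.1406e+00,  1.0000e-04,  4.3280e-01]), 'force': array([ 0.2381,  0.6368, -0.68  ]), 'moment': array([ 0.0343,  0.0669, -0.0447]), 'finger_force': np.float64(0.0), 'grip_width': np.float64(0.0855)}
```

View pics/top0.png

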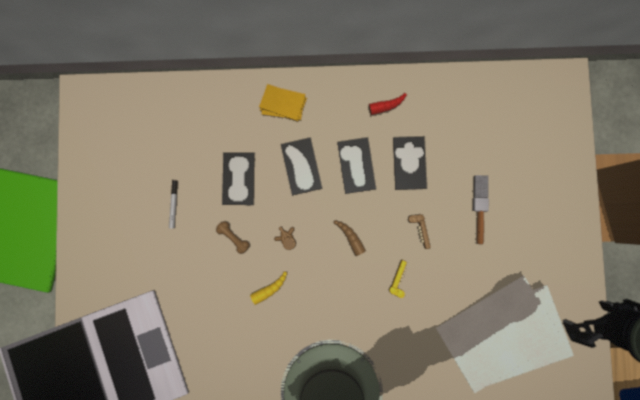

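View pics/scene0.png

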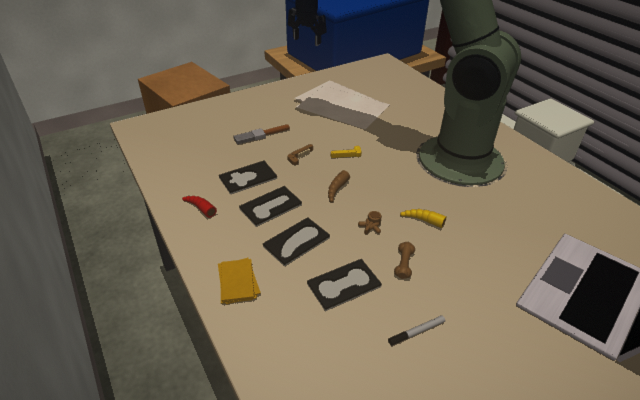

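The top view shows the brown bones at about (233,237) shaft, (287,237) vertebra, (350,238) horn and (420,231) jaw. The pads are at (238,179) shaft, (301,166) horn, (356,166) jaw and (409,163) vertebra. The look-alikes are a yellow horn (269,288), a red horn (388,104) and a yellow jaw (398,279). The pen is at (173,204) and the brush at (481,210). I take the brown ones because the task describes the bones as brown, and I'll confirm that in an enlarged crop.

```bash
cat > h.py <<'E'
import cv2,numpy as np
from scipy.spatial.transform import Rotation as R
from workcell import bot,grab_frame,calibration
def cast(c,uv,z):
    "pixels -> world points on plane z"
    uv=np.asarray(uv,float).reshape(-1,2); f=200/np.tan(np.radians(c["vfov"])/2)
    r=np.c_[(uv-[c["cx"],c["cy"]])/f,np.ones(len(uv))]@R.from_euler("xyz",c["attitude"]).as_matrix().T
    return c["eye"]+r*((z-c["eye"][2])/r[:,2])[:,None]
def shape(c,m,z):
    "centroid, PCA yaw, skew sign along axis, extent box, of a mask cast on plane z"
    v,u=np.nonzero(m); P=cast(c,np.c_[u,v],z)[:,:2]; o=P.mean(0); w,V=np.linalg.eigh(np.cov((P-o).T)); a=V[:,1]
    Q=(P-o)@np.c_[a,[-a[1],a[0]]]
    if (Q[:,0]**3).sum()<0: a=-a; Q=-Q   # axis points to the thin/long tail
    return o,np.arctan2(a[1],a[0]),Q.min(0),Q.max(0),len(P)
def blobs(m,lo):
    n,l,s,ce=cv2.connectedComponentsWithStats(m.astype(np.uint8))
    return [(l==i,ce[i],s[i]) for i in range(1,n) if s[i,4]>lo]
E
python3 - <<'E'
from h import *
p=cv2.imread("pics/top0.png"); c=calibration("top"); d=np.load("top0.npy")
cv2.imwrite("pics/crop1.png",cv2.resize(p[85:310,205:450],None,fx=2.4,fy=2.4,interpolation=cv2.INTER_CUBIC))
h=cv2.cvtColor(p,cv2.COLOR_BGR2HSV)
for q in [(233,237),(350,238),(287,237),(420,231),(200,260),(238,179),(225,160)]: print(q,h[q[1],q[0]],d[q[1],q[0]])
roi=np.zeros(p.shape[:2],bool); roi[80:310,205:450]=1
dark=roi&(h[...,2]<75); br=roi&(h[...,1]>110)&(h[...,2]<150)&(h[...,2]>40)
for n,m,z in[("pad",dark,.013),("brown",br,.012)]:
    for b,ce,s in blobs(m,80):
        ct=max(cv2.findContours(b.astype(np.uint8),0,1)[0],key=cv2.contourArea)
        if n=="pad": 
            (x,y),wh,an=cv2.minAreaRect(cast(c,ct[:,0],z)[:,:2].astype(np.float32)*1000); print("pad",ce.round(),x,y,wh,an)
        else: print(n,ce.round(),s,[np.round(k,3) for k in shape(c,b,z)])
E
```

```text
(233, 237) [ 16 123 118] 1.0660412
(350, 238) [ 16 124 113] 1.0605241
(287, 237) [ 15 117 113] 1.066
(420, 231) [ 20  69 152] 1.0713624
(200, 260) [ 18  59 170] 1.0915468
(238, 179) [ 21  20 183] 1.0958667
(225, 160) [15 18 56] 1.0940541
pad [408. 141.] 708.0226440429688 -247.25961303710938 (33.40199279785156, 86.29889678955078) 0.27879446744918823
pad [302. 163.] 649.1771240234375 70.38682556152344 (149.2317657470703, 83.77242279052734) 10.9533052444458
pad [358. 166.] 646.8766479492188 -91.27604675292969 (148.7247314453125, 84.8651123046875) 6.594581127166748
pad [238. 178.] 618.4232788085938 254.7301025390625 (86.91311645507812, 150.1848602294922) 87.4980697631836
pad [410. 176.] 620.660888671875 -247.7395782470703 (87.07465362548828, 91.01571655273438) 88.3413314819336
brown [386. 105.] [369  94  38  21 221] [array([ 0.822, -0.185]), np.float64(-1.242), array([-0.05 , -0.016]), array([0.068, 0.022]), np.int64(221)]
brown [421. 227.] [409 215  20  33 152] [array([ 0.461, -0.273]), np.float64(-2.785), array([-0.04 , -0.024]), array([0.06 , 0.016]), np.int64(152)]
brown [352. 238.] [335 221  29  34 290] [array([ 0.434, -0.072]), np.float64(0.585), array([-0.048, -0.014]), array([0.069, 0.016]), np.int64(290)]
brown [232. 237.] [217 222  32  31 287] [array([0.448, 0.274]), np.float64(-2.345), array([-0.052, -0.018]), array([0.053, 0.017]), np.int64(287)]
brown [285. 238.] [275 228  18  21 158] [array([0.442, 0.12 ]), np.float64(3.104), array([-0.028, -0.03 ]), array([0.03 , 0.019]), np.int64(158)]
```

View pics/crop1.png

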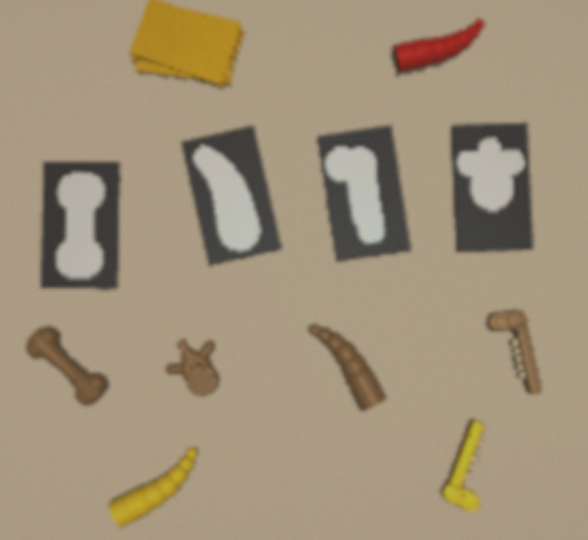

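The crop confirms it. The brown shaft bone, vertebra, horn and jaw are in the middle row; the yellow horn and jaw at the bottom and the red horn at the top are the look-alikes. All pads have x pointing up in the image, and the vertebra's spine points up-left. Next I measure the cut-outs against their pads and move above the jaw.

```bash
cat >> h.py <<'E'
def go(x,y,z,yaw,r0=None):
    "shift and turn in tool axes (needed from the measured pose)"
    s=bot.observe(); A=R.from_euler("xyz",s["tool_rot"]); B=R.from_euler("xyz",[np.pi,0,yaw])
    t=A.inv().apply(np.array([x,y,z])-s["position"]); print("go",t.round(4),(A.inv()*B).as_rotvec().round(4), "clock",s["clock"])
E
python3 - <<'E'
from h import *
p=cv2.imread("pics/top0.png"); c=calibration("top"); h=cv2.cvtColor(p,cv2.COLOR_BGR2HSV)
roi=np.zeros(p.shape[:2],bool); roi[125:215,215:435]=1
for b,ce,s in blobs(roi&(h[...,1]<40)&(h[...,2]>110),80): print(ce.round(),[np.round(k,3) for k in shape(c,b,.006)])
go(.43,-.27,.25,.25)
E
```

```text
[409. 157.] [array([ 0.668, -0.249]), np.float64(-3.137), array([-0.044, -0.041]), array([0.048, 0.041]), np.int64(569)]
[300. 168.] [array([0.644, 0.073]), np.float64(0.363), array([-0.065, -0.028]), array([0.076, 0.029]), np.int64(702)]
[354. 163.] [array([ 0.653, -0.087]), np.float64(-2.848), array([-0.059, -0.032]), array([0.07 , 0.032]), np.int64(624)]
[238. 179.] [array([0.618, 0.257]), np.float64(-0.04), array([-0.064, -0.029]), array([0.064, 0.028]), np.int64(722)]
go [ 0.2772 -0.1993 -0.019 ] [-0.001   0.0002  0.1828] clock 0.1
```

The manual's scale: shifts go in shares of 0.25 m and turns go in shares of pi/2 rad. Converting my numbers, 0.2 m / 0.25 = 0.8, 0.15 m / 0.25 = 0.6, 0.183 rad / 1.5708 = 0.1165.

```bash
echo '[[0.06, [0.2, -0.144, 0], [0, 0, 0.0255]], [0.06, [0.4, -0.288, 0], [0, 0, 0.0509]], [0.06, [0.6, -0.432, -0.04], [0, 0, 0.0764]], [0.06, [0.8, -0.576, -0.076], [0, 0, 0.1165]], [0.06, [0.8, -0.576, -0.076], [0, 0, 0.1165]]]' > mv.in && python3 -m creep mv.in 30
python3 - <<'E'
from h import *
go(.43,-.27,.25,.25)
E
```

```text
clock: 0.72
position: [0.386, -0.3488, 0.2509]
tool_rot: [-3.141, -0.002, 0.255]
force: [-0.2, -0.5, -0.1]
grip_width: 0.0597
finger_force: 0.0
go [ 0.0624 -0.0651  0.001 ] [-0.0003 -0.0015  0.0055] clock 0.725
```

Scaled: -0.065 m / 0.25 = -0.26, 0.062 m / 0.25 = 0.248, 0.005 rad / 1.5708 = 0.0032.

```bash
echo '[[0.06, [0.124, -0.132, 0], [0, 0, 0.0032]], [0.06, [0.248, -0.26, 0], [0, 0, 0.0032]], [0.06, [0.248, -0.26, 0], [0, 0, 0.0032]], [0.06, [0.248, -0.26, 0], [0, 0, 0.0032]]]' > mv.in && python3 -m creep mv.in
python3 - <<'E'
from h import *
c=calibration("wrist"); p,d=grab_frame("wrist"); cv2.imwrite("pics/w1.png",p); np.save("w1.npy",d); np.save("w1c.npy",c,allow_pickle=True)
s=bot.observe(); print(s["position"],s["tool_rot"],c)
print(cast(c,[(320,200),(0,0),(639,399)],0))
E
```

```text
clock: 1.23
position: [0.4268, -0.2753, 0.2501]
tool_rot: [3.142, 0.001, 0.244]
force: [-0.2, -0.3, -0.5]
grip_width: 0.0601
finger_force: 0.0
[ 0.42660427 -0.2755869   0.25012517] [3.14147816e+00 5.72118897e-04 2.43359872e-01] {'vfov': 69.43563258343374, 'cx': 317.6443458538126, 'cy': 200.80258974465062, 'eye': array([ 0.49455372, -0.25760725,  0.39177457]), 'attitude': array([ 2.86017048e+00,  1.32348014e-03, -1.32646525e+00])}
[[ 3.86482225e-01 -2.87443715e-01  0.00000000e+00]
 [ 5.32766630e-01  1.38022910e-01  0.00000000e+00]
 [ 1.69304231e-01 -9.20871644e-01 -5.55111512e-17]]
```

View pics/w1.png

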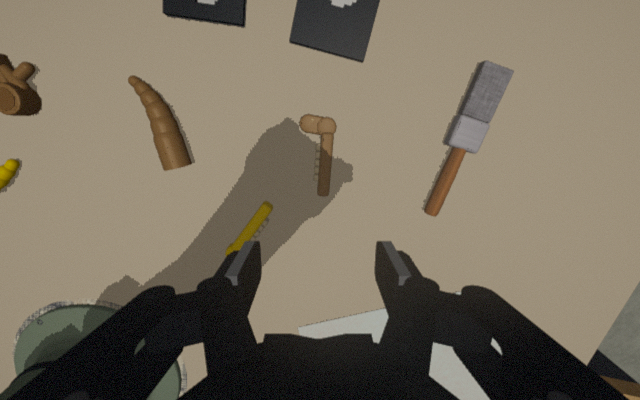

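The wrist view shows the jaw with its bar from (324,195) to (328,118) and its branch to the left at (302,122), the horn from (133,78) to (177,167), part of the vertebra at (15,92), and the brush at right. I'll segment the jaw and horn by depth height.

```bash
cat >> h.py <<'E'
def world(c,d):
    "depth picture -> world points per pixel"
    f=200/np.tan(np.radians(c["vfov"])/2); v,u=np.mgrid[:400,:640]
    r=np.stack([(u-c["cx"])/f*d,(v-c["cy"])/f*d,d],-1)
    return r@R.from_euler("xyz",c["attitude"]).as_matrix().T+c["eye"]
E
python3 - <<'E'
from h import *
c=np.load("w1c.npy",allow_pickle=True).item(); d=np.load("w1.npy"); p=cv2.imread("pics/w1.png"); W=world(c,d)
print("table z",np.median(W[150:250,380:420,2]), W[150:250,380:420,2].std())
m=(W[...,2]>.007)&(W[...,2]<.06)&(d>0); m[230:]=0
for b,ce,s in blobs(m,150):
    P=W[b]; o,a,lo,hi,n=shape(c,b,.008); print(ce.round(),s,"z",np.percentile(P[:,2],[5,50,98]).round(4),"shape",o.round(4),a.round(3),lo.round(3),hi.round(3),"3Dmean",P.mean(0).round(4))
    if 250<ce[0]<400:
        for yaw in [.1,.15,.2,.25,.3]:
            X=np.array([np.cos(yaw),np.sin(yaw)]);Y=np.array([-X[1],X[0]]);q=P[:,:2]@np.c_[X,Y]
            e=[np.percentile(q[(q[:,0]>k)&(q[:,0]<k+.01),1],3) for k in np.arange(q[:,0].min()+.01,q[:,0].max()-.02,.01)]
            print(yaw,"len",np.ptp(q,axis=0).round(4),"-y edge slope",np.polyfit(range(len(e)),e,1)[0]/.01,"edge",np.mean(e).round(4),"xmin/max",q[:,0].min().round(4),q[:,0].max().round(4),"ymax",q[:,1].max().round(4))
E
```

```text
table z -0.0010600064056292269 0.05146879179279586
[207.  10.] [ 162    0   83   26 1554] z [0.0099 0.012  0.0137] shape [ 0.5797 -0.1032] 1.756 [-0.043 -0.013] [0.052 0.013] 3Dmean [ 0.5788 -0.1048  0.0119]
[334.  26.] [ 289    0   91   61 4058] z [0.0105 0.0119 0.0135] shape [ 0.5992 -0.2512] 1.765 [-0.05  -0.029] [0.053 0.035] 3Dmean [ 0.5981 -0.2513  0.0119]
0.1 len [0.0648 0.0975] -y edge slope -0.10033616400714164 edge -0.3501 xmin/max 0.5391 0.604 ymax -0.2586
0.15 len [0.0643 0.1   ] -y edge slope -0.14911165572436183 edge -0.3781 xmin/max 0.5211 0.5854 ymax -0.2858
0.2 len [0.0637 0.1022] -y edge slope -0.18794802121976645 edge -0.4054 xmin/max 0.5017 0.5654 ymax -0.3124
0.25 len [0.0636 0.1042] -y edge slope -0.23616900857343437 edge -0.4316 xmin/max 0.481 0.5447 ymax -0.3381
0.3 len [0.0671 0.1061] -y edge slope -0.2642402499357536 edge -0.4569 xmin/max 0.4592 0.5263 ymax -0.3629
[16. 89.] [   0   53   38   63 1693] z [0.0088 0.0187 0.0311] shape [0.436  0.1159] -0.076 [-0.035 -0.026] [0.037 0.02 ] 3Dmean [0.4381 0.1037 0.0204]
[470. 126.] [ 424   60   90  156 4150] z [0.0
[... 904 characters left out ...]
441522929143 edge -0.4064 xmin/max 0.2958 0.4014 ymax -0.3677
[  7. 172.] [  0 159  18  31 334] z [0.0082 0.0126 0.018 ] shape [0.325  0.1321] 2.746 [-0.022 -0.011] [0.029 0.008] 3Dmean [0.3271 0.1272 0.0127]
[259. 217.] [243 201  30  29 437] z [0.0119 0.0204 0.0225] shape [ 0.3433 -0.2102] -0.401 [-0.029 -0.013] [0.025 0.009] 3Dmean [ 0.3477 -0.2116  0.0192]
0.1 len [0.0416 0.0361] -y edge slope -0.053301546061907026 edge -0.2552 xmin/max 0.3039 0.3455 ymax -0.2235
0.15 len [0.0403 0.0378] -y edge slope -0.23411896822003053 edge -0.2717 xmin/max 0.2923 0.3326 ymax -0.2385
 ** On entry to DLASCL parameter number  4 had an illegal value
  lhs /= scale
Traceback (most recent call last):
numpy.linalg.LinAlgError: SVD did not converge in Linear Least Squares
```

```bash
python3 - <<'E'
from h import *
go(.4453,-.2763,.009,.166)
E
```

```text
go [0.0181 0.0052 0.2411] [0.0001 0.0006 0.0774] clock 1.275
```

Scaled: 0.18 m / 0.25 = 0.72, 0.16 m / 0.25 = 0.64, 0.077 rad / 1.5708 = 0.049.

```bash
echo '[[0.06, [0.072, 0.02, 0.24], [0, 0, 0.049]], [0.06, [0.072, 0.02, 0.48], [0, 0, 0.049]], [0.06, [0.072, 0.02, 0.64], [0, 0, 0.049]], [0.06, [0.072, 0.02, 0.72], [0, 0, 0.049]], [0.06, [0.072, 0.02, 0.72], [0, 0, 0.049]]]' > mv.in && python3 -m creep mv.in
python3 - <<'E'
from h import *
go(.4453,-.2763,.009,.166)
c=calibration("wrist"); p,d=grab_frame("wrist"); cv2.imwrite("pics/w2.png",p)
E
```

```text
clock: 1.9
position: [0.4446, -0.2756, 0.0691]
tool_rot: [-3.14, 0.002, 0.166]
force: [0.3, -0.2, 0.9]
grip_width: 0.0598
finger_force: 0.0
go [0.0007 0.0009 0.0601] [-0.0013  0.0025  0.0003] clock 1.9
```

View pics/w2.png

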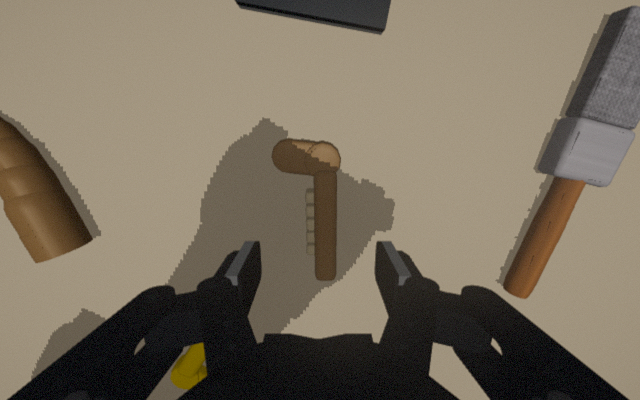

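The jaw's bar and teeth (305–337) sit centred between the fingers (about 318) and parallel to them. Going down to grip.

Scaled: 0.06 m / 0.25 = 0.24, 0.05 m / 0.25 = 0.2.

```bash
echo '[[0.06, [0, 0.004, 0.12], [0, 0, 0]], [0.06, [0, 0.004, 0.2], [0, 0, 0]], [0.06, [0, 0.004, 0.24], [0, 0, 0]], [0.06, [0, 0.004, 0.24], [0, 0, 0]]]' > mv.in && python3 -m creep mv.in; echo '[[0.0, [0, 0, 0], [0, 0, 0]], [0.0, [0, 0, 0], [0, 0, 0]], [0.0, [0, 0, 0], [0, 0, 0]], [0.0, [0, 0, 0], [0, 0, 0]], [0.0, [0, 0, 0], [0, 0, 0]]]' > mv.in && python3 -m creep mv.in 30
```

```text
clock: 2.45
position: [0.4462, -0.2763, 0.0107]
tool_rot: [3.141, -0.0, 0.167]
force: [0.2, 0.2, -0.2]
grip_width: 0.0599
finger_force: 0.0
clock: 3.08
position: [0.4464, -0.2762, 0.0111]
tool_rot: [3.141, -0.001, 0.168]
force: [-1.8, 1.2, 10.0]
grip_width: 0.021
finger_force: 29.2
```

Scaled: -0.1 m / 0.25 = -0.4, -0.09 m / 0.25 = -0.36.

```bash
echo '[[0.0, [0, 0, -0.04], [0, 0, 0]], [0.0, [0, 0, -0.2], [0, 0, 0]], [0.0, [0, 0, -0.36], [0, 0, 0]], [0.0, [0, 0, -0.4], [0, 0, 0]], [0.0, [0, 0, -0.4], [0, 0, 0]]]' > mv.in && python3 -m creep mv.in
python3 - <<'E'
from h import *
s=bot.observe(); print(s["force"],s["position"])
c=calibration("wrist"); p,d=grab_frame("wrist"); cv2.imwrite("pics/w3.png",p); np.save("w3.npy",d); np.save("w3c.npy",c,allow_pickle=True)
go(.652,-.089,.11,.115)
W=world(c,d); print("jaw z", [W[v,u].round(3) for u,v in[(300,215),(325,215),(325,240),(325,300)]])
E
```

```text
clock: 3.7
position: [0.4463, -0.2761, 0.1109]
tool_rot: [3.141, -0.001, 0.168]
force: [0.0, 0.1, -2.0]
grip_width: 0.0209
finger_force: 29.9
[ 0.01999532  0.11834989 -1.9657682 ] [ 0.44631127 -0.27609404  0.11091653]
go [ 0.2344 -0.1498  0.    ] [-0.0001  0.0002  0.0528] clock 3.75
jaw z [array([ 0.427, -0.262,  0.   ]), array([ 0.471, -0.274,  0.122]), array([ 0.459, -0.277,  0.121]), array([ 0.425, -0.283,  0.121])]
```

View pics/w3.png

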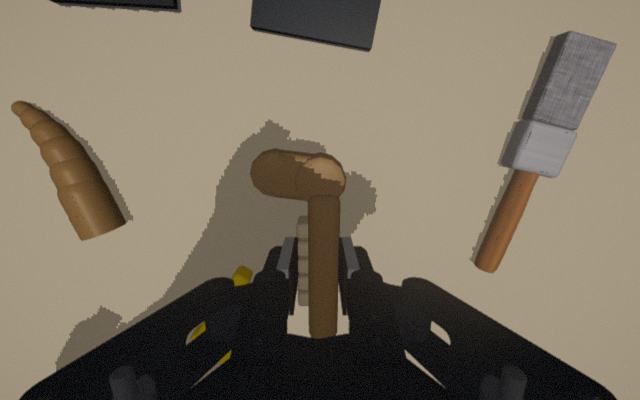

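The jaw is held level, its underside about 11 mm below the TCP. I'll move on and stop short of the pads to measure them all from the wrist.

Scaled: -0.15 m / 0.25 = -0.6, -0.12 m / 0.25 = -0.48, 0.053 rad / 1.5708 = 0.0337.

```bash
python3 - <<'E'
from h import *
go(.49,-.09,.25,.115)
E
echo '[[0.0, [0.048, -0.12, -0.12], [0, 0, 0.0064]], [0.0, [0.1, -0.24, -0.24], [0, 0, 0.0127]], [0.0, [0.152, -0.36, -0.36], [0, 0, 0.0191]], [0.0, [0.2, -0.48, -0.48], [0, 0, 0.0255]], [0.0, [0.248, -0.6, -0.556], [0, 0, 0.0337]]]' > mv.in && python3 -m creep mv.in
echo '[[0.0, [0.048, -0.104, 0], [0, 0, 0]], [0.0, [0.048, -0.104, 0], [0, 0, 0]], [0.0, [0.048, -0.104, 0], [0, 0, 0]]]' > mv.in && python3 -m creep mv.in
python3 - <<'E'
from h import *
s=bot.observe();c=calibration("wrist"); p,d=grab_frame("wrist"); cv2.imwrite("pics/w4.png",p); np.save("w4.npy",d); np.save("w4c.npy",c,allow_pickle=True)
print(s["position"],s["tool_rot"],s["finger_force"])
h=cv2.cvtColor(p,cv2.COLOR_BGR2HSV); print(h[100,300],h[130,330])
E
```

```text
go [ 0.0745 -0.1759 -0.1399] [-0.0001  0.0002  0.0528] clock 3.75
clock: 4.38
position: [0.4823, -0.1166, 0.2494]
tool_rot: [-3.141, 0.001, 0.115]
force: [-0.6, -0.3, -1.0]
grip_width: 0.0206
finger_force: 29.9
clock: 4.75
position: [0.4907, -0.091, 0.2483]
tool_rot: [-3.141, 0.002, 0.115]
force: [0.0, -0.4, -1.6]
grip_width: 0.0212
finger_force: 29.9
[ 0.49065049 -0.0910381   0.24829639] [-3.14147728e+00  1.87532503e-03  1.14512605e-01] 29.946348667144775
[40 10 75] [ 19  51 170]
```

View pics/w4.png

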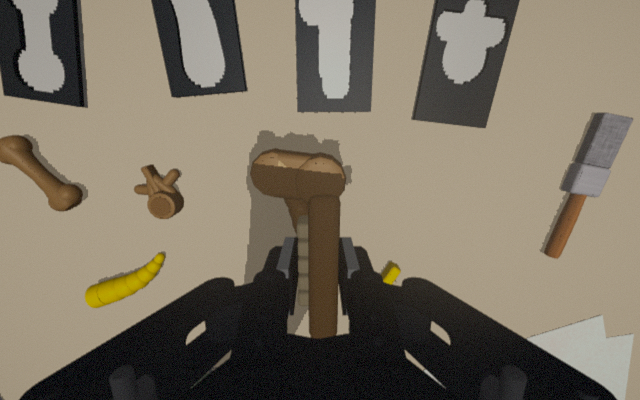

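The wrist view shows the near ends of all four pads: shaft around (43,100), horn (209,92), jaw (335,108), vertebra (452,122). The jaw is still held. I'll fit the pad edges and compare them with the top view.

```bash
python3 - <<'E'
from h import *
c=np.load("w4c.npy",allow_pickle=True).item(); d=np.load("w4.npy"); p=cv2.imread("pics/w4.png"); W=world(c,d)
h=cv2.cvtColor(p,cv2.COLOR_BGR2HSV); dark=(h[...,2]<110)&(h[...,1]<60); dark[135:]=0
for b,ce,s in blobs(dark,400):
    e=[];L=[];Rr=[]
    for v in range(3,s[1]+s[3]-22):
        u=np.nonzero(b[v])[0]; L.append((u[0],v)); Rr.append((u[-1]+1,v))
    for u in range(s[0]+18,s[0]+s[2]-18):
        v=np.nonzero(b[:,u])[0]
        if len(v): e.append((u,v[-1]+1))
    F=[]
    for q in(L,Rr,e):
        q=[k for k in q if 1<k[0]<638]
        F.append(cv2.fitLine(cast(c,q,.013)[:,:2].astype(np.float32),cv2.DIST_HUBER,0,.01,.01).ravel() if len(q)>10 else None)
    yaw=[np.arctan2(f[1],f[0]) for f in F if f is not None]
    def X(f,g):
        t=np.linalg.solve(np.c_[f[:2],-g[:2]],g[2:]-f[2:]); return f[2:]+t[0]*f[:2]
    print(ce.round(),"yaws",np.round(yaw,3))
    if F[0] is not None and F[1] is not None:
        A,B=X(F[0],F[2]),X(F[1],F[2]); n=np.array([-(B-A)[1],(B-A)[0]]); n/=np.linalg.norm(n)
        print(" width",np.linalg.norm(B-A),"centre",((A+B)/2+.078*n).round(4), "yaw",np.arctan2(*n[::-1]).round(3))
    elif F[1] is not None:
        B=X(F[1],F[2]);f=F[2][:2]; f=f*np.sign(f[1]); n=np.array([f[1],-f[0]]);print(" centre(from right corner)",(B+.046*f+.078*n).round(4))
E
```

```text
[45. 54.] yaws [-0.032  1.54 ]
 centre(from right corner) [0.6173 0.2465]
[201.  50.] yaws [ 0.195  0.197 -1.375]
 width 0.09430097 centre [0.6477 0.0682] yaw 0.196
[336.  63.] yaws [ 0.122  0.118 -1.456]
 width 0.09102253 centre [ 0.6459 -0.0928] yaw 0.115
[461.  72.] yaws [ 0.005  0.002 -1.502]
 width 0.09499583 centre [ 0.6485 -0.2416] yaw 0.069
```

Scaled: 0.17 m / 0.25 = 0.68, -0.004 m / 0.25 = -0.016, -0.002 rad / 1.5708 = -0.0013.

```bash
python3 - <<'E'
from h import *
go(.6425,-.0925,.06,.117)
E
echo '[[0.0, [0.16, -0.016, 0.18], [0, 0, -0.0013]], [0.0, [0.32, -0.032, 0.36], [0, 0, -0.0013]], [0.0, [0.48, -0.048, 0.52], [0, 0, -0.0013]], [0.0, [0.6, -0.064, 0.68], [0, 0, -0.0013]], [0.0, [0.6, -0.064, 0.68], [0, 0, -0.0013]]]' > mv.in && python3 -m creep mv.in
python3 - <<'E'
from h import *
go(.6425,-.0925,.017,.117)
E
```

```text
go [0.151  0.0185 0.1883] [-0.0001  0.0015 -0.0031] clock 4.8
clock: 5.42
position: [0.6373, -0.0574, 0.075]
tool_rot: [-3.141, 0.006, 0.117]
force: [-0.6, -1.0, 0.1]
grip_width: 0.0208
finger_force: 29.9
go [0.0014 0.0355 0.0579] [-0.001   0.0056 -0.0002] clock 5.425
```

I typed that dy before the computed value was out, and got its sign wrong. Correcting sideways while still above the pad.

Scaled: 0.0355 m / 0.25 = 0.142, 0.001 m / 0.25 = 0.004.

```bash
echo '[[0.0, [0.004, 0.072, 0], [0, 0, 0]], [0.0, [0.004, 0.142, 0], [0, 0, 0]], [0.0, [0.004, 0.142, 0.06], [0, 0, 0]], [0.0, [0.004, 0.142, 0.12], [0, 0, 0]], [0.0, [0.004, 0.142, 0.12], [0, 0, 0]]]' > mv.in && python3 -m creep mv.in
python3 - <<'E'
from h import *
go(.6425,-.0925,.017,.117)
c=calibration("wrist"); p,d=grab_frame("wrist"); cv2.imwrite("pics/w5.png",p)
E
```

```text
clock: 6.05
position: [0.6425, -0.0919, 0.0478]
tool_rot: [-3.141, 0.002, 0.117]
force: [0.0, -0.0, -0.4]
grip_width: 0.021
finger_force: 29.9
go [0.0001 0.0006 0.0308] [-0.0008  0.0024  0.0004] clock 6.05
```

View pics/w5.png

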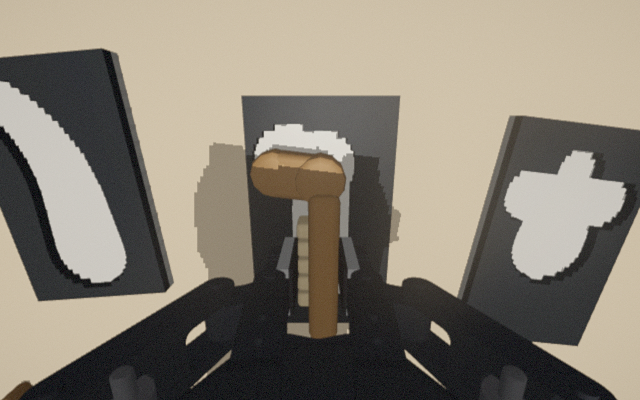

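The jaw hangs over its cut-out the right way round: branch at upper left (255–345, 150–195) over the cut-out's branch. Lowering gently.

Scaled: 0.03 m / 0.25 = 0.12, 0.027 m / 0.25 = 0.108.

```bash
echo '[[0.0, [0, 0.0024, 0.06], [0, 0, 0]], [0.0, [0, 0.0024, 0.092], [0, 0, 0]], [0.0, [0, 0.0024, 0.108], [0, 0, 0]], [0.0, [0, 0.0024, 0.12], [0, 0, 0]], [0.0, [0, 0.0024, 0.12], [0, 0, 0]]]' > mv.in && python3 -m creep mv.in; echo '[[0.0, [0, 0, 0.004], [0, 0, 0]], [0.0, [0, 0, 0.004], [0, 0, 0]]]' > mv.in && python3 -m creep mv.in
```

```text
clock: 6.72
position: [0.6435, -0.0931, 0.0192]
tool_rot: [-3.142, 0.0, 0.117]
force: [-0.6, 0.5, -0.4]
grip_width: 0.0213
finger_force: 29.9
clock: 6.98
position: [0.6436, -0.0931, 0.0185]
tool_rot: [3.142, -0.0, 0.117]
force: [-0.3, -0.1, 0.1]
grip_width: 0.0211
finger_force: 29.9
```

Scaled: 0.0015 m / 0.25 = 0.006, 0.001 m / 0.25 = 0.004.

```bash
echo '[[0.0, [0, 0, 0.004], [0, 0, 0]], [0.0, [0, 0, 0.006], [0, 0, 0]], [0.0, [0, 0, 0.006], [0, 0, 0]]]' > mv.in && python3 -m creep mv.in; echo '[[0.03, [0, 0, 0], [0, 0, 0]], [0.045, [0, 0, 0], [0, 0, 0]], [0.045, [0, 0, 0], [0, 0, 0]], [0.045, [0, 0, 0], [0, 0, 0]], [0.045, [0, 0, 0], [0, 0, 0]]]' > mv.in && python3 -m creep mv.in;echo '[[0.045, [0, 0, -0.12], [0, 0, 0]], [0.045, [0, 0, -0.36], [0, 0, 0]], [0.045, [-0.24, 0, -0.6], [0, 0, 0]], [0.06, [-0.48, 0, -0.76], [0, 0, 0]], [0.06, [-0.6, 0, -0.76], [0, 0, 0]]]' > mv.in && python3 -m creep mv.in
python3 - <<'E'
from h import *
go(.40,.02,.22,.42)
E
```

```text
clock: 7.35
position: [0.6436, -0.0932, 0.0172]
tool_rot: [3.142, -0.0, 0.117]
force: [-2.5, -0.2, 5.8]
grip_width: 0.021
finger_force: 30.9
clock: 7.98
position: [0.6436, -0.0931, 0.0168]
tool_rot: [-3.142, -0.0, 0.117]
force: [0.6, 0.1, 0.2]
grip_width: 0.0448
finger_force: 0.0
clock: 8.6
position: [0.4937, -0.1108, 0.2085]
tool_rot: [3.141, -0.002, 0.117]
force: [0.3, -1.0, 0.1]
grip_width: 0.0597
finger_force: 0.0
go [-0.0778 -0.1408 -0.0118] [ 0.0011 -0.0023 -0.3032] clock 8.6
```

Scaled: -0.14 m / 0.25 = -0.56, -0.07 m / 0.25 = -0.28, -0.303 rad / 1.5708 = -0.1929.

```bash
echo '[[0.07, [-0.06, -0.14, -0.008], [0, 0, -0.0477]], [0.07, [-0.12, -0.28, -0.016], [0, 0, -0.0955]], [0.07, [-0.18, -0.42, -0.032], [0, 0, -0.1432]], [0.07, [-0.24, -0.56, -0.048], [0, 0, -0.1929]], [0.07, [-0.24, -0.56, -0.048], [0, 0, -0.1929]]]' > mv.in && python3 -m creep mv.in; echo '[[0.07, [0, 0, 0], [0, 0, 0]], [0.07, [0, 0, 0], [0, 0, 0]]]' > mv.in && python3 -m creep mv.in
python3 - <<'E'
from h import *
s=bot.observe();c=calibration("wrist"); p,d=grab_frame("wrist"); cv2.imwrite("pics/w6.png",p); np.save("w6.npy",d); np.save("w6c.npy",c,allow_pickle=True)
print(s["position"],s["tool_rot"]); W=world(c,d)
m=(W[...,2]>.007)&(W[...,2]<.06)&(d>0); m[240:,180:460]=0
for b,ce,s in blobs(m,150):
    P=W[b]; o,a,lo,hi,n=shape(c,b,.009); print(ce.round(),s,"z98",np.percentile(P[:,2],98).round(4),"shape",o.round(4),a.round(3),lo.round(3),hi.round(3))
E
```

```text
clock: 9.22
position: [0.4179, 0.0232, 0.2194]
tool_rot: [3.141, -0.001, 0.424]
force: [-0.8, -1.0, -0.2]
grip_width: 0.0696
finger_force: 0.0
clock: 9.48
position: [0.4189, 0.0208, 0.2187]
tool_rot: [3.142, 0.0, 0.418]
force: [-0.3, 1.5, 0.6]
grip_width: 0.0703
finger_force: 0.0
[0.41894609 0.02076274 0.21869993] [3.14153317e+00 1.10506155e-04 4.18196206e-01]
[355.  22.] [ 306    0   95   48 2207] z98 0.0135 shape [0.5888 0.0536] 1.906 [-0.045 -0.025] [0.053 0.021]
[493.  51.] [ 431    0  129  114 8316] z98 0.0274 shape [ 0.625  -0.0975] -0.362 [-0.072 -0.064] [0.078 0.061]
[597. 104.] [ 541    0   99  168 6069] z98 0.0131 shape [ 0.6255 -0.2392] 0.449 [-0.072 -0.054] [0.106 0.058]
[115.  57.] [  74    3   84  112 3509] z98 0.0311 shape [0.4494 0.2818] -2.341 [-0.057 -0.024] [0.063 0.025]
[249. 128.] [ 220   93   58   67 1983] z98 0.0308 shape [0.4386 0.119 ] -2.755 [-0.039 -0.034] [0.036 0.033]
[390. 195.] [ 369  139   38  101 2311] z98 0.034 shape [ 0.4334 -0.0714] 0.615 [-0.061 -0.019] [0.073 0.022]
[165. 218.] [ 119  196  104   41 2325] z98 0.0346 shape [0.2884 0.1793] -0.957 [-0.063 -0.02 ] [0.08  0.022]
[625. 298.] [606 273  34  45 688] z98 0.0188 shape [ 0.4349 -0.4424] 0.107 [-0.03  -0.017] [0.04  0.017]
[164. 381.] [ 140  353   40   47 1249] z98 0.0287 shape [0.0279 0.1086] -0.121 [-0.053 -0.032] [0.061 0.023]
```

View pics/w6.png

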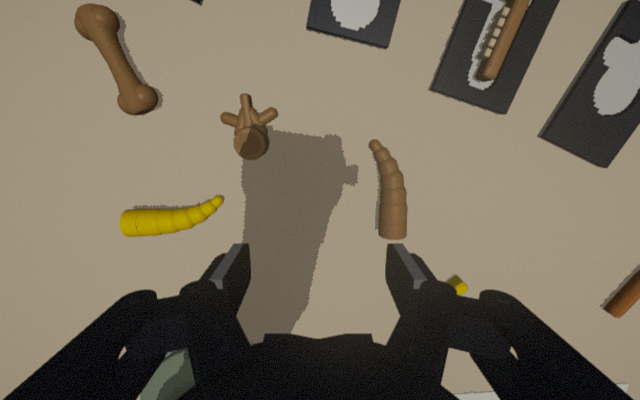

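The wrist view shows the jaw lying in its cut-out (510,40), the horn from (376,145) to (393,235) with its tip up, the vertebra drum at (250,145) with its spine to (246,97), and the shaft bone from (97,22) to (137,98). The yellow horn (170,218) is left alone. Now refining the three bone poses from the depth.

```bash
cat > chk.py <<'E'
from h import *
import sys
def chk(n):
    c=np.load(n+"c.npy",allow_pickle=True).item(); W=world(c,np.load(n+".npy")); return c,W
E
python3 - <<'E'
from chk import *
c,W=chk("w6"); m=(W[...,2]>.004)&(W[...,2]<.06); m[240:,180:460]=0
B={tuple(ce.round()):W[b] for b,ce,s in blobs(m,300)}
near=lambda u,v:B[min(B,key=lambda k:(k[0]-u)**2+(k[1]-v)**2)]
H=near(390,195)
for yaw in(.38,.42,.46):
    q=(H[:,:2]-[.4384,-.0744])@np.array([[np.cos(yaw),-np.sin(yaw)],[np.sin(yaw),np.cos(yaw)]])
    print("horn",yaw,q.min(0).round(4),q.max(0).round(4),[(k,*np.round(np.percentile(q[abs(q[:,0]-k)<.004,1],[2,98]),4)) for k in(-.05,-.03,-.01,0,.01,.03,.05)])
V=near(249,128); D=V[V[:,2]>.0265]; (x,y),r=cv2.minEnclosingCircle((D[:,:2]*1000).astype(np.float32)); print("drum",x,y,r,"mean",D.mean(0))
q=V[:,:2]-D[:,:2].mean(0); rr=np.hypot(*q.T); an=np.arctan2(q[:,1],q[:,0]); 
for k in np.arange(-.6,1.8,.1):
    s=abs(an-k)<.05; print(round(k,1),rr[s].max().round(4),V[s&(rr>.03),2].mean().round(4) if (s&(rr>.03)).any() else '',end=' | ')
S=near(115,57); (x,y),wh,a=cv2.minAreaRect((S[:,:2]*1000).astype(np.float32)); print("\nshaft",x,y,wh,a)
E
```

```text
horn 0.38 [-0.0533 -0.0165] [0.0652 0.0367] [(-0.05, np.float64(-0.0142), np.float64(0.0169)), (-0.03, np.float64(-0.0139), np.float64(0.018)), (-0.01, np.float64(-0.0113), np.float64(0.0183)), (0, np.float64(-0.009), np.float64(0.0188)), (0.01, np.float64(-0.0081), np.float64(0.0192)), (0.03, np.float64(-0.0023), np.float64(0.0236)), (0.05, np.float64(0.0113), np.float64(0.0324))]
horn 0.42 [-0.053  -0.0146] [0.0663 0.0343] [(-0.05, np.float64(-0.0123), np.float64(0.0188)), (-0.03, np.float64(-0.0125), np.float64(0.019)), (-0.01, np.float64(-0.0108), np.float64(0.0192)), (0, np.float64(-0.0091), np.float64(0.0188)), (0.01, np.float64(-0.0084), np.float64(0.0187)), (0.03, np.float64(-0.0025), np.float64(0.0221)), (0.05, np.float64(0.0093), np.float64(0.0294))]
horn 0.46 [-0.0526 -0.0127] [0.0675 0.0318] [(-0.05, np.float64(-0.0105), np.float64(0.0209)), (-0.03, np.float64(-0.0113), np.float64(0.0203)), (-0.01, np.float64(-0.0103), np.float64(0.0197)), (0, np.float64(-0.0091), np.float64(0.0189)), (0.01, np.float64(-0.0081), np.float64(0.0182)), (0.03, np.float64(-0.0037), np.float64(0.0205)), (0.05, np.float64(0.0072), np.float64(0.0265))]
drum 425.3856201171875 110.2446060180664 18.30655288696289 mean [0.42592823 0.10995207 0.02921678]
-0.6 0.021  | -0.5 0.0229  | -0.4 0.0409 0.0082 | -0.3 0.0462 0.0112 | -0.2 0.0472 0.013 | -0.1 0.0463 0.0134 | -0.0 0.0426 0.0136 | 0.1 0.0371 0.013 | 0.2 0.0354 0.0144 | 0.3 0.0393 0.0157 | 0.4 0.0523 0.015 | 0.5 0.0543 0.0186 | 0.6 0.0536 0.0186 | 0.7 0.0401 0.0171 | 0.8 0.038 0.016 | 0.9 0.0351 0.0141 | 1.0 0.0404 0.0126 | 1.1 0.0452 0.0131 | 1.2 0.0484 0.0137 | 1.3 0.0473 0.0131 | 1.4 0.045 0.0112 | 1.5 0.0229  | 1.6 0.0223  | 1.7 0.0181  | 
shaft 447.81591796875 273.60504150390625 (111.14199829101562, 42.467369079589844) 44.95924758911133
```

```bash
python3 - <<'E'
from h import *
go(.443,-.067,.06,.43)
E
```

```text
go [-0.0136  0.09    0.1587] [-0.      0.0002 -0.0117] clock 9.525
```

Scaled: 0.159 m / 0.25 = 0.636, 0.15 m / 0.25 = 0.6, -0.012 rad / 1.5708 = -0.0076.

```bash
echo '[[0.07, [-0.012, 0.12, 0.12], [0, 0, -0.0076]], [0.07, [-0.028, 0.24, 0.24], [0, 0, -0.0076]], [0.07, [-0.0544, 0.36, 0.4], [0, 0, -0.0076]], [0.07, [-0.0544, 0.36, 0.6], [0, 0, -0.0076]], [0.07, [-0.0544, 0.36, 0.636], [0, 0, -0.0076]]]' > mv.in && python3 -m creep mv.in
echo '[[0.07, [0, 0, 0], [0, 0, 0]], [0.07, [0, 0, 0], [0, 0, 0]]]' > mv.in && python3 -m creep mv.in
python3 - <<'E'
from h import *
go(.443,-.067,.010,.43)
c=calibration("wrist"); p,d=grab_frame("wrist"); cv2.imwrite("pics/w7.png",p)
E
```

```text
clock: 10.15
position: [0.4414, -0.0667, 0.0576]
tool_rot: [-3.139, 0.004, 0.431]
force: [0.3, -0.1, 0.5]
grip_width: 0.0698
finger_force: 0.0
clock: 10.4
position: [0.4438, -0.0662, 0.0613]
tool_rot: [3.141, -0.002, 0.432]
force: [0.8, -0.1, 0.5]
grip_width: 0.0701
finger_force: 0.0
go [-0.0012  0.0003  0.0513] [ 0.0011 -0.0019  0.002 ] clock 10.4
```

View pics/w7.png

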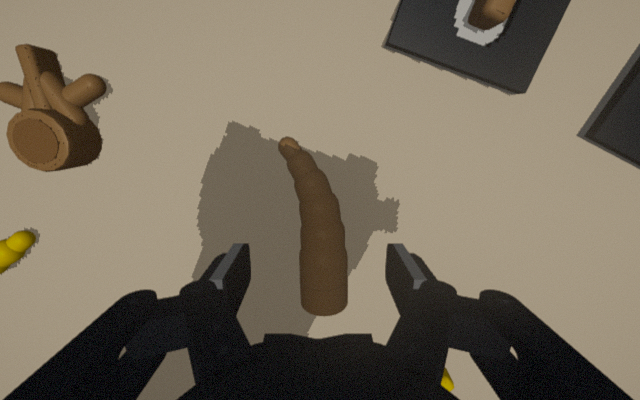

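The horn (300–347, 140–312) lies centred between the fingers, tip up-left. Going down to grip.

The manual's scale: shifts go in shares of 0.25 m and turns go in shares of pi/2 rad. Converting my numbers, 0.051 m / 0.25 = 0.204, 0.05 m / 0.25 = 0.2.

```bash
echo '[[0.07, [-0.004, 0, 0.1], [0, 0, 0]], [0.07, [-0.004, 0, 0.168], [0, 0, 0]], [0.07, [-0.004, 0, 0.2], [0, 0, 0]], [0.07, [-0.004, 0, 0.204], [0, 0, 0]]]' > mv.in && python3 -m creep mv.in; echo '[[0.0, [0, 0, 0], [0, 0, 0]], [0.0, [0, 0, 0], [0, 0, 0]], [0.0, [0, 0, 0], [0, 0, 0]], [0.0, [0, 0, 0], [0, 0, 0]], [0.0, [0, 0, 0], [0, 0, 0]]]' > mv.in && python3 -m creep mv.in 30;  echo '[[0.0, [0, 0, -0.04], [0, 0, 0]], [0.0, [0, 0, -0.2], [0, 0, 0]], [0.0, [0, 0, -0.4], [0, 0, 0]], [0.0, [0, 0, -0.4], [0, 0, 0]], [0.0, [0, 0, -0.4], [0, 0, 0]]]' > mv.in && python3 -m creep mv.in
python3 - <<'E'
from h import *
s=bot.observe(); c=calibration("wrist"); p,d=grab_frame("wrist"); cv2.imwrite("pics/w8.png",p); np.save("w8.npy",d); np.save("w8c.npy",c,allow_pickle=True)
W=world(c,d); h=cv2.cvtColor(p,cv2.COLOR_BGR2HSV); b=(W[...,2]>.1)&(h[...,1]>100); T=s["position"]; yaw=s["tool_rot"][2]
q=(W[b]-T); xy=q[:,:2]@np.array([[np.cos(yaw),-np.sin(yaw)],[np.sin(yaw),np.cos(yaw)]])
print(T,yaw,"x",np.percentile(xy[:,0],[0.5,99.5]),"y at 0",[np.percentile(xy[abs(xy[:,0]-k)<.004,1],[3,97]).round(4) for k in(-.04,.02,.03,.05)],"z rel",[np.percentile(q[abs(xy[:,0]-k)<.004,2],97).round(4) for k in(-.05,-.03,.02,.03,.045)])
go(.648,.0695,.07,.193)
E
```

```text
clock: 10.95
position: [0.4423, -0.0667, 0.0092]
tool_rot: [3.141, -0.0, 0.432]
force: [-0.4, -0.4, -0.3]
grip_width: 0.07
finger_force: 0.0
clock: 11.58
position: [0.4424, -0.0668, 0.0094]
tool_rot: [3.141, -0.001, 0.432]
force: [-1.3, -0.4, 11.7]
grip_width: 0.0277
finger_force: 28.8
clock: 12.2
position: [0.4419, -0.0669, 0.1091]
tool_rot: [3.141, -0.0, 0.432]
force: [0.5, 0.6, -1.2]
grip_width: 0.0272
finger_force: 30.9Traceback (most recent call last):
  File "<stdin>", line 5, in <module>
    return _quantile_unchecked(
        a, q, axis, out, overwrite_input, method, keepdims, weights)
    return _ureduce(a,
                    func=_quantile_ureduce_func,
    ...<5 lines>...
                    overwrite_input=overwrite_input,
                    method=method)
    r = func(a, **kwargs)
    result = _quantile(arr,
                       quantiles=q,
    ...<2 lines>...
                       out=out,
                       weights=wgt)
    slices_having_nans = np.isnan(arr[-1, ...])
                                  ~~~^^^^^^^^^
IndexError: index -1 is out of bounds for axis 0 with size 0
```

```bash
cat >> chk.py <<'E'
def held(n,T,yaw,zlo):
    c,W=chk(n); h=cv2.cvtColor(cv2.imread(f"pics/{n}.png"),cv2.COLOR_BGR2HSV); b=(W[...,2]>zlo)&(h[...,1]>100)&(h[...,2]>25)
    q=W[b]-T; xy=q[:,:2]@np.array([[np.cos(yaw),-np.sin(yaw)],[np.sin(yaw),np.cos(yaw)]])
    print("x",np.percentile(xy[:,0],[.5,99.5]).round(4))
    for k in np.arange(-.065,.07,.01):
        s=abs(xy[:,0]-k)<.004
        if s.sum()>8: print(k.round(3),s.sum(),"y",np.percentile(xy[s,1],[3,97]).round(4),"ztop",np.percentile(q[s,2],97).round(4))
E
python3 - <<'E'
from chk import *
s=bot.observe(); held("w8",s["position"],s["tool_rot"][2],.085)
go(.648,.0695,.07,.193)
E
```

```text
x [-0.035   0.0703]
-0.035 355 y [-0.0157  0.0159] ztop 0.025
-0.025 869 y [-0.0142  0.0154] ztop 0.0252
-0.015 1023 y [-0.0132  0.0143] ztop 0.0243
-0.005 904 y [-0.0129  0.0346] ztop 0.059
0.005 1027 y [-0.0132  0.0334] ztop 0.0742
0.015 1275 y [-0.0508  0.0487] ztop 0.0903
0.025 833 y [-0.0059  0.017 ] ztop 0.0148
0.035 813 y [-0.0014  0.0197] ztop 0.0133
0.045 667 y [0.0064 0.0245] ztop 0.0092
0.055 457 y [0.0151 0.0287] ztop 0.0042
go [ 0.2445 -0.0374  0.0383] [-2.000e-04  7.000e-04  2.387e-01] clock 12.25
```

```bash
python3 - <<'E'
from chk import *
s=bot.observe(); T=s["position"];yaw=s["tool_rot"][2]; c,W=chk("w8"); h=cv2.cvtColor(cv2.imread("pics/w8.png"),cv2.COLOR_BGR2HSV); b=(W[...,2]>.085)&(h[...,1]>100)
q=W[b]-T; xy=q[:,:2]@np.array([[np.cos(yaw),-np.sin(yaw)],[np.sin(yaw),np.cos(yaw)]])
for k in np.arange(.052,.08,.002):
    m=abs(xy[:,0]-k)<.001
    if m.sum(): print(k.round(3),m.sum(),np.percentile(xy[m,1],[3,97]).round(4),np.percentile(q[m,2],50).round(4))
E
```

```text
0.052 135 [0.0139 0.0288] 0.0026
0.054 125 [0.0163 0.0286] 0.0028
0.056 110 [0.0176 0.0287] 0.0023
0.058 87 [0.0189 0.028 ] 0.0012
0.06 27 [0.0212 0.0262] -0.0001
0.07 119 [0.0006 0.0006] 0.1423
```

The tip is 60.5 mm ahead of the TCP, so the horn's origin lies about 2 mm ahead of it.

```bash
python3 - <<'E'
from h import *
go(.646,.069,.07,.18)
E
```

```text
go [ 0.2425 -0.0378  0.0384] [-2.000e-04  7.000e-04  2.517e-01] clock 12.25
```

Scaled: 0.2425 m / 0.25 = 0.97, 0.2 m / 0.25 = 0.8, 0.252 rad / 1.5708 = 0.1604.

```bash
echo '[[0.0, [0.2, -0.032, 0], [0, 0, 0.0382]], [0.0, [0.4, -0.064, 0], [0, 0, 0.0764]], [0.0, [0.6, -0.096, 0], [0, 0, 0.1146]], [0.0, [0.8, -0.128, 0.04], [0, 0, 0.1604]], [0.0, [0.97, -0.152, 0.12], [0, 0, 0.1604]]]' > mv.in && python3 -m creep mv.in
echo '[[0.0, [0, 0, 0], [0, 0, 0]], [0.0, [0, 0, 0], [0, 0, 0]], [0.0, [0, 0, 0], [0, 0, 0]]]' > mv.in && python3 -m creep mv.in
python3 - <<'E'
from h import *
go(.646,.069,.016,.18)
E
```

```text
clock: 12.88
position: [0.6474, 0.0709, 0.0774]
tool_rot: [3.141, 0.001, 0.18]
force: [0.5, -0.3, -0.1]
grip_width: 0.0273
finger_force: 30.9
clock: 13.25
position: [0.6458, 0.0684, 0.0789]
tool_rot: [3.141, 0.0, 0.179]
force: [0.9, 0.6, -0.5]
grip_width: 0.0274
finger_force: 30.8
go [ 0.0003 -0.0006  0.0629] [ 0.0003  0.0005 -0.001 ] clock 13.25
```

Scaled: 0.061 m / 0.25 = 0.244, 0.06 m / 0.25 = 0.24.

```bash
echo '[[0.0, [0, 0, 0.12], [0, 0, 0]], [0.0, [0, 0, 0.192], [0, 0, 0]], [0.0, [0, 0, 0.228], [0, 0, 0]], [0.0, [0, 0, 0.24], [0, 0, 0]], [0.0, [0, 0, 0.244], [0, 0, 0]]]' > mv.in && python3 -m creep mv.in; echo '[[0.0, [0, 0, 0.002], [0, 0, 0]], [0.0, [0, 0, 0.004], [0, 0, 0]], [0.0, [0, 0, 0.004], [0, 0, 0]]]' > mv.in && python3 -m creep mv.in; echo '[[0.0, [0, 0, 0.002], [0, 0, 0]], [0.0, [0, 0, 0.004], [0, 0, 0]], [0.0, [0, 0, 0.004], [0, 0, 0]]]' > mv.in && python3 -m creep mv.in
```

```text
clock: 13.88
position: [0.6467, 0.0693, 0.0182]
tool_rot: [-3.142, -0.001, 0.18]
force: [0.7, -1.4, -0.5]
grip_width: 0.0275
finger_force: 30.8
clock: 14.25
position: [0.6465, 0.0693, 0.017]
tool_rot: [-3.142, -0.0, 0.18]
force: [0.4, 1.6, -0.8]
grip_width: 0.0274
finger_force: 30.9
clock: 14.62
position: [0.6465, 0.0693, 0.0158]
tool_rot: [-3.142, -0.0, 0.18]
force: [1.0, 0.9, -1.9]
grip_width: 0.0276
finger_force: 30.9
```

Scaled: 0.001 m / 0.25 = 0.004, 0.0005 m / 0.25 = 0.002.

```bash
echo '[[0.0, [0, 0, 0.002], [0, 0, 0]], [0.0, [0, 0, 0.004], [0, 0, 0]], [0.0, [0, 0, 0.004], [0, 0, 0]]]' > mv.in && python3 -m creep mv.in; python3 - <<'E'
from h import *
s=bot.observe(); print(s["force"],s["position"])
c=calibration("wrist"); p,d=grab_frame("wrist"); cv2.imwrite("pics/w9.png",p); np.save("w9.npy",d); np.save("w9c.npy",c,allow_pickle=True)
E
```

```text
clock: 15.0
position: [0.6464, 0.0693, 0.0155]
tool_rot: [3.142, -0.0, 0.18]
force: [-4.0, -0.4, 11.6]
grip_width: 0.0275
finger_force: 32.2
[-4.00327749 -0.39448376 11.60353196] [0.64643879 0.06930214 0.01548018]
```

View pics/w9.png

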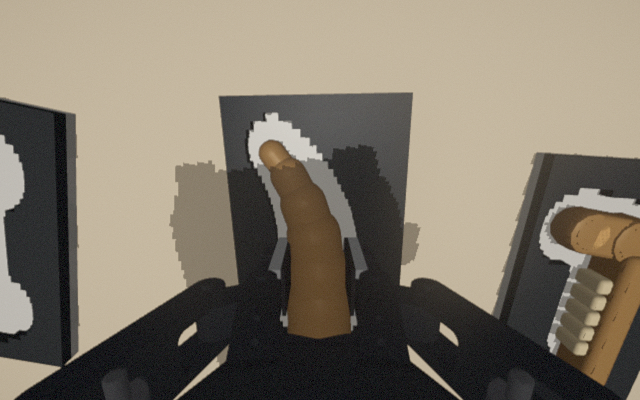

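The horn lies in its cut-out with the tip at (270,150), clear all round and touching the floor (11.6 N). The jaw at right lies fully in its own cut-out. Releasing and going for the vertebra.

Scaled: -0.15 m / 0.25 = -0.6, -0.1 m / 0.25 = -0.4.

```bash
echo '[[0.036, [0, 0, 0], [0, 0, 0]], [0.05, [0, 0, 0], [0, 0, 0]], [0.05, [0, 0, 0], [0, 0, 0]], [0.05, [0, 0, 0], [0, 0, 0]], [0.05, [0, 0, 0], [0, 0, 0]]]' > mv.in && python3 -m creep mv.in;echo '[[0.05, [0, 0, -0.12], [0, 0, 0]], [0.05, [0, 0, -0.36], [0, 0, 0]], [0.06, [-0.2, 0, -0.4], [0, 0, 0]], [0.075, [-0.4, 0, -0.4], [0, 0, 0]], [0.075, [-0.6, 0, -0.4], [0, 0, 0]]]' > mv.in && python3 -m creep mv.in
python3 - <<'E'
from h import *
go(.4257,.110,.08,.5)
E
```

```text
clock: 15.68
position: [0.6464, 0.0693, 0.0148]
tool_rot: [3.142, -0.0, 0.18]
force: [0.1, 0.1, -0.1]
grip_width: 0.05
finger_force: 0.0
clock: 16.3
position: [0.4973, 0.0422, 0.1151]
tool_rot: [3.142, -0.001, 0.18]
force: [0.1, 1.2, 0.6]
grip_width: 0.0754
finger_force: 0.0
go [-0.0583 -0.0796  0.0351] [ 1.000e-04 -7.000e-04 -3.202e-01] clock 16.3
```

Scaled: -0.08 m / 0.25 = -0.32, -0.058 m / 0.25 = -0.232, -0.32 rad / 1.5708 = -0.2037.

```bash
echo '[[0.075, [-0.08, -0.108, 0], [0, 0, -0.1019]], [0.075, [-0.16, -0.216, 0.04], [0, 0, -0.2037]], [0.075, [-0.232, -0.32, 0.14], [0, 0, -0.2037]], [0.075, [-0.232, -0.32, 0.14], [0, 0, -0.2037]], [0.075, [-0.232, -0.32, 0.14], [0, 0, -0.2037]]]' > mv.in && python3 -m creep mv.in
python3 - <<'E'
from h import *
go(.4257,.110,.009,.5)
s=bot.observe();c=calibration("wrist"); p,d=grab_frame("wrist"); cv2.imwrite("pics/w10.png",p); W=world(c,d); np.save("w10.npy",d); np.save("w10c.npy",c,allow_pickle=True)
m=(W[...,2]>.0265)&(W[...,2]<.036)&(np.hypot(W[...,0]-.4257,W[...,1]-.11)<.03)
b,ce,st=max(blobs(m,50),key=lambda k:k[2][4]);ct=W[b]; print(ce,st,ct.mean(0),cv2.minEnclosingCircle((ct[:,:2]*1000).astype(np.float32)))
E
```

```text
clock: 16.92
position: [0.428, 0.1106, 0.0801]
tool_rot: [3.141, -0.0, 0.5]
force: [-0.4, -0.7, 0.2]
grip_width: 0.0748
finger_force: 0.0
go [-0.0023 -0.0006  0.0711] [ 0.0003 -0.0004 -0.0005] clock 16.925
[317.71811024 222.29868766] [ 293  198   51   49 1905] [0.42639392 0.11083643 0.02915188] ((425.8000793457031, 110.27947998046875), 18.756511688232422)
```

View pics/w10.png

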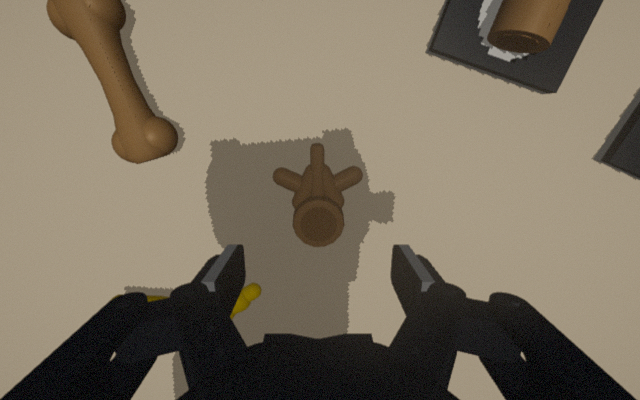

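The vertebra sits centred and square: drum at (318,222), spine up at (317,150), wings symmetric. Lowering and gripping.

Scaled: 0.071 m / 0.25 = 0.284, 0.068 m / 0.25 = 0.272.

```bash
echo '[[0.06, [-0.008, 0, 0.12], [0, 0, 0]], [0.06, [-0.008, 0, 0.22], [0, 0, 0]], [0.06, [-0.008, 0, 0.272], [0, 0, 0]], [0.06, [-0.008, 0, 0.284], [0, 0, 0]], [0.06, [-0.008, 0, 0.284], [0, 0, 0]]]' > mv.in && python3 -m creep mv.in; echo '[[0.0, [0, 0, 0], [0, 0, 0]], [0.0, [0, 0, 0], [0, 0, 0]], [0.0, [0, 0, 0], [0, 0, 0]], [0.0, [0, 0, 0], [0, 0, 0]], [0.0, [0, 0, 0], [0, 0, 0]]]' > mv.in && python3 -m creep mv.in 30;  echo '[[0.0, [0, 0, -0.04], [0, 0, 0]], [0.0, [0, 0, -0.2], [0, 0, 0]], [0.0, [0, 0, -0.32], [0, 0, 0]], [0.0, [0, 0, -0.32], [0, 0, 0]], [0.0, [0, 0, -0.32], [0, 0, 0]]]' > mv.in && python3 -m creep mv.in
python3 - <<'E'
from h import *
s=bot.observe();c=calibration("wrist"); p,d=grab_frame("wrist"); cv2.imwrite("pics/w11.png",p); np.save("w11.npy",d); np.save("w11c.npy",c,allow_pickle=True)
from chk import held
held("w11",s["position"],s["tool_rot"][2],.072)
go(.65,-.247,.085,0)
E
```

```text
clock: 17.6
position: [0.426, 0.1098, 0.0093]
tool_rot: [3.141, -0.001, 0.499]
force: [1.0, -0.1, 0.5]
grip_width: 0.0602
finger_force: 0.0
clock: 18.23
position: [0.4261, 0.1099, 0.0096]
tool_rot: [3.141, -0.001, 0.5]
force: [-2.3, -0.5, 10.6]
grip_width: 0.0371
finger_force: 28.8
clock: 18.85
position: [0.4256, 0.1097, 0.0888]
tool_rot: [3.141, -0.0, 0.5]
force: [-0.7, -0.2, -1.3]
grip_width: 0.0368
finger_force: 30.4
x [-0.0163  0.0701]
-0.015 431 y [-0.0104  0.0129] ztop 0.0205
-0.005 1109 y [-0.0174  0.0194] ztop 0.0578
0.005 1342 y [-0.0176  0.0194] ztop 0.0541
0.015 2155 y [-0.0261  0.0572] ztop 0.0876
0.025 1633 y [-0.0252  0.0287] ztop 0.0097
0.035 1490 y [-0.0286  0.0312] ztop 0.0098
0.045 335 y [-0.003  0.006] ztop 0.0101
0.055 168 y [-0.0024  0.0054] ztop 0.01
go [0.0263 0.4207 0.0034] [1.000e-04 7.000e-04 4.997e-01] clock 18.9
```

Scaled: 0.25 m / 0.25 = 1, 0.016 m / 0.25 = 0.064, 0.5 rad / 1.5708 = 0.3183.

```bash
echo '[[0.0, [0.012, 0.2, -0.08], [0, 0, 0.0637]], [0.0, [0.024, 0.4, -0.08], [0, 0, 0.1273]], [0.0, [0.04, 0.6, -0.08], [0, 0, 0.191]], [0.0, [0.052, 0.8, -0.08], [0, 0, 0.2546]], [0.0, [0.064, 1, -0.08], [0, 0, 0.3183]]]' > mv.in && python3 -m creep mv.in
python3 - <<'E'
from h import *
go(.65,-.247,.08,0)
E
```

```text
clock: 19.52
position: [0.5597, -0.1033, 0.1077]
tool_rot: [-3.141, 0.002, -0.003]
force: [-0.5, 2.0, -0.2]
grip_width: 0.0364
finger_force: 30.5
go [0.0908 0.1434 0.0275] [-0.0001  0.0018 -0.0033] clock 19.525
```

Scaled: 0.14 m / 0.25 = 0.56, 0.096 m / 0.25 = 0.384, -0.003 rad / 1.5708 = -0.0019.

```bash
echo '[[0.0, [0.12, 0.192, 0], [0, 0, -0.0019]], [0.0, [0.24, 0.384, 0], [0, 0, -0.0019]], [0.0, [0.36, 0.56, 0.04], [0, 0, -0.0019]], [0.0, [0.36, 0.56, 0.108], [0, 0, -0.0019]], [0.0, [0.36, 0.56, 0.108], [0, 0, -0.0019]]]' > mv.in && python3 -m creep mv.in
python3 - <<'E'
from h import *
go(.65,-.247,.018,0)
c=calibration("wrist"); p,d=grab_frame("wrist"); cv2.imwrite("pics/w12.png",p)
# pad edges at far end (top z=.013) relative to the vertebra
h=cv2.cvtColor(p,cv2.COLOR_BGR2HSV); W=world(c,d); dk=(h[...,2]<100)&(h[...,1]<70)&(abs(W[...,2]-.013)<.004)&(W[...,0]>.58)&(abs(W[...,1]+.247)<.08)
P=W[dk]; print("x max",np.percentile(P[:,0],99.7),"y at x>.69",[np.percentile(P[(P[:,0]>a)&(P[:,0]<a+.02),1],[.5,99.5]).round(4) for a in(.67,.7)])
E
```

```text
clock: 20.15
position: [0.6479, -0.2409, 0.0791]
tool_rot: [-3.14, 0.004, 0.003]
force: [-0.1, 0.6, -0.7]
grip_width: 0.037
finger_force: 30.6
go [0.0023 0.0062 0.0611] [-0.0017  0.0043  0.0032] clock 20.15
x max 0.726390427836331 y at x>.69 [array([-0.2942, -0.2028]), array([-0.2937, -0.2036])]
```

The pad is 91 mm wide as expected, centred at y −0.2485 and x ≈ 0.649.

Scaled: 0.059 m / 0.25 = 0.236, 0.058 m / 0.25 = 0.232, 0.003 rad / 1.5708 = 0.0019.

```bash
echo '[[0.0, [0.004, 0.024, 0.04], [0, 0, 0.0019]], [0.0, [0.004, 0.024, 0.14], [0, 0, 0.0019]], [0.0, [0.004, 0.024, 0.2], [0, 0, 0.0019]], [0.0, [0.004, 0.024, 0.232], [0, 0, 0.0019]], [0.0, [0.004, 0.024, 0.236], [0, 0, 0.0019]]]' > mv.in && python3 -m creep mv.in; echo '[[0.0, [0, 0, 0], [0, 0, 0]], [0.0, [0, 0, 0.004], [0, 0, 0]], [0.0, [0, 0, 0.004], [0, 0, 0]]]' > mv.in && python3 -m creep mv.in; python3 - <<'E'
from h import *
go(.649,-.248,.0155,0)
E
```

```text
clock: 20.82
position: [0.6505, -0.2478, 0.0226]
tool_rot: [-3.141, 0.0, -0.0]
force: [0.0, 0.2, -0.4]
grip_width: 0.0368
finger_force: 30.6
clock: 21.2
position: [0.6506, -0.248, 0.0221]
tool_rot: [3.141, -0.0, -0.0]
force: [0.9, -0.6, 0.2]
grip_width: 0.0365
finger_force: 30.6
go [-0.0016  0.      0.0066] [ 0.0001 -0.0004 -0.0002] clock 21.2
```

Scaled: 0.005 m / 0.25 = 0.02, 0.004 m / 0.25 = 0.016.

```bash
echo '[[0.0, [-0.004, 0, 0.008], [0, 0, 0]], [0.0, [-0.004, 0, 0.016], [0, 0, 0]], [0.0, [-0.004, 0, 0.02], [0, 0, 0]], [0.0, [-0.004, 0, 0.02], [0, 0, 0]]]' > mv.in && python3 -m creep mv.in; echo '[[0.0, [0, 0, 0.002], [0, 0, 0]], [0.0, [0, 0, 0.004], [0, 0, 0]], [0.0, [0, 0, 0.004], [0, 0, 0]]]' > mv.in && python3 -m creep mv.in;  echo '[[0.0, [0, 0, 0.002], [0, 0, 0]], [0.0, [0, 0, 0.004], [0, 0, 0]], [0.0, [0, 0, 0.004], [0, 0, 0]]]' > mv.in && python3 -m creep mv.in
```

```text
clock: 21.7
position: [0.6494, -0.2479, 0.0167]
tool_rot: [-3.142, 0.0, -0.0]
force: [-0.2, -0.9, -0.8]
grip_width: 0.0368
finger_force: 30.6
clock: 22.08
position: [0.6495, -0.248, 0.0158]
tool_rot: [3.142, -0.0, -0.0]
force: [-0.8, -0.2, -0.8]
grip_width: 0.0369
finger_force: 30.6
clock: 22.45
position: [0.6495, -0.2479, 0.0157]
tool_rot: [3.142, -0.0, -0.0]
force: [-4.3, 1.3, 12.8]
grip_width: 0.0366
finger_force: 31.9
```

Floor reached (12.8 N). Releasing, then on to the shaft bone.

Scaled: -0.12 m / 0.25 = -0.48, -0.11 m / 0.25 = -0.44.

```bash
echo '[[0.045, [0, 0, 0], [0, 0, 0]], [0.06, [0, 0, 0], [0, 0, 0]], [0.06, [0, 0, 0], [0, 0, 0]], [0.06, [0, 0, 0], [0, 0, 0]], [0.06, [0, 0, 0], [0, 0, 0]]]' > mv.in && python3 -m creep mv.in;echo '[[0.06, [0, 0, -0.12], [0, 0, 0]], [0.06, [0, 0, -0.32], [0, 0, 0]], [0.06, [-0.12, -0.12, -0.48], [0, 0, 0]], [0.06, [-0.24, -0.28, -0.48], [0, 0, 0]], [0.06, [-0.36, -0.44, -0.48], [0, 0, 0]]]' > mv.in && python3 -m creep mv.in
python3 - <<'E'
from h import *
go(.4478,.2736,.1,.785)
E
```

```text
clock: 23.08
position: [0.6495, -0.248, 0.0148]
tool_rot: [3.142, -0.0, -0.0]
force: [1.0, 0.3, -0.0]
grip_width: 0.06
finger_force: 0.0
clock: 23.7
position: [0.5587, -0.1369, 0.1354]
tool_rot: [3.142, -0.001, -0.001]
force: [0.9, 1.4, -0.5]
grip_width: 0.0595
finger_force: 0.0
go [-0.1111 -0.4104  0.0353] [ 5.000e-04 -1.100e-03 -7.855e-01] clock 23.7
```

Scaled: -0.25 m / 0.25 = -1, -0.2 m / 0.25 = -0.8, -0.5 rad / 1.5708 = -0.3183.

```bash
echo '[[0.06, [-0.052, -0.2, 0], [0, 0, -0.0637]], [0.06, [-0.104, -0.4, 0], [0, 0, -0.1273]], [0.06, [-0.16, -0.6, 0], [0, 0, -0.191]], [0.06, [-0.212, -0.8, 0], [0, 0, -0.2546]], [0.06, [-0.264, -1, 0], [0, 0, -0.3183]]]' > mv.in && python3 -m creep mv.in
python3 - <<'E'
from h import *
go(.4478,.2736,.1,.785)
E
```

```text
clock: 24.32
position: [0.4931, 0.1136, 0.1351]
tool_rot: [3.141, -0.001, 0.503]
force: [1.0, 0.5, 1.1]
grip_width: 0.0598
finger_force: 0.0
go [ 0.0374 -0.162   0.0351] [ 0.0003 -0.0006 -0.2821] clock 24.325
```

Scaled: -0.155 m / 0.25 = -0.62, -0.1 m / 0.25 = -0.4, -0.282 rad / 1.5708 = -0.1795.

```bash
echo '[[0.06, [0.04, -0.2, 0], [0, 0, -0.0637]], [0.06, [0.092, -0.4, 0], [0, 0, -0.1273]], [0.06, [0.148, -0.62, 0.08], [0, 0, -0.1795]], [0.06, [0.148, -0.62, 0.14], [0, 0, -0.1795]], [0.06, [0.148, -0.62, 0.14], [0, 0, -0.1795]]]' > mv.in && python3 -m creep mv.in
python3 - <<'E'
from h import *
s=bot.observe();c=calibration("wrist"); p,d=grab_frame("wrist"); cv2.imwrite("pics/w13.png",p); W=world(c,d); np.save("w13.npy",d); np.save("w13c.npy",c,allow_pickle=True)
h=cv2.cvtColor(p,cv2.COLOR_BGR2HSV)
m=(W[...,2]>.006)&(W[...,2]<.04)&(np.hypot(W[...,0]-.4478,W[...,1]-.2736)<.075)&(h[...,1]>90)
b,ce,st=max(blobs(m,50),key=lambda k:k[2][4]);P=W[b]; print(ce,st,np.percentile(P[:,2],98)); (x,y),wh,a=cv2.minAreaRect((P[:,:2]*1000).astype(np.float32)); print(x,y,wh,a)
go(.4478,.2736,.01,.785)
E
```

```text
clock: 24.95
position: [0.4513, 0.2653, 0.099]
tool_rot: [-3.141, 0.002, 0.782]
force: [-0.1, -1.3, 0.4]
grip_width: 0.0602
finger_force: 0.0
[307.38728324 199.30491329] [ 279  135   56  136 4844] 0.03088634831700567
446.86962890625 274.0931091308594 (109.97071075439453, 42.34794616699219) 45.044837951660156
go [ 0.0032 -0.0091  0.0897] [ 0.0003  0.001  -0.0044] clock 25.0
```

View pics/w13.png

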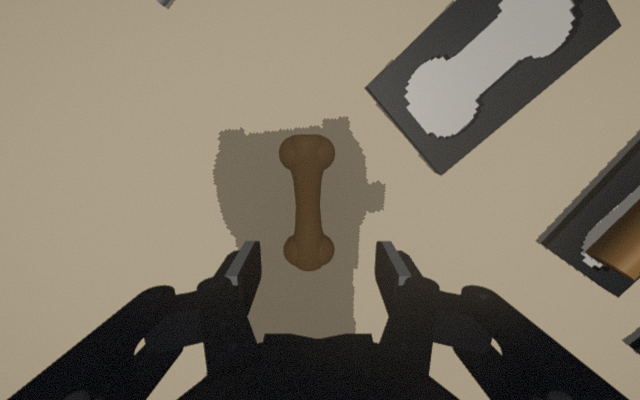

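The shaft bone (307,200) is parallel to the fingers and about 9 mm left of centre, so I correct and grip.

Scaled: 0.09 m / 0.25 = 0.36, 0.003 m / 0.25 = 0.012, -0.003 rad / 1.5708 = -0.0019.

```bash
echo '[[0.06, [0.012, -0.038, 0.08], [0, 0, -0.0019]], [0.06, [0.012, -0.038, 0.22], [0, 0, -0.0019]], [0.06, [0.012, -0.038, 0.32], [0, 0, -0.0019]], [0.06, [0.012, -0.038, 0.36], [0, 0, -0.0019]], [0.06, [0.012, -0.038, 0.36], [0, 0, -0.0019]]]' > mv.in && python3 -m creep mv.in; echo '[[0.0, [0, 0, 0], [0, 0, 0]], [0.0, [0, 0, 0], [0, 0, 0]], [0.0, [0, 0, 0], [0, 0, 0]], [0.0, [0, 0, 0], [0, 0, 0]], [0.0, [0, 0, 0], [0, 0, 0]]]' > mv.in && python3 -m creep mv.in 30;  echo '[[0.0, [0, 0, -0.04], [0, 0, 0]], [0.0, [0, 0, -0.2], [0, 0, 0]], [0.0, [0, 0, -0.32], [0, 0, 0]], [0.0, [0, 0, -0.32], [0, 0, 0]], [0.0, [0, 0, -0.32], [0, 0, 0]]]' > mv.in && python3 -m creep mv.in
python3 - <<'E'
from h import *
s=bot.observe();c=calibration("wrist"); p,d=grab_frame("wrist"); cv2.imwrite("pics/w14.png",p); np.save("w14.npy",d); np.save("w14c.npy",c,allow_pickle=True)
from chk import held
held("w14",s["position"],s["tool_rot"][2],.075)
go(.618,.2555,.085,-.035)
E
```

```text
clock: 25.62
position: [0.4476, 0.2742, 0.0101]
tool_rot: [3.141, 0.0, 0.784]
force: [-0.4, -0.0, -0.3]
grip_width: 0.0599
finger_force: 0.0
clock: 26.25
position: [0.4477, 0.2748, 0.0107]
tool_rot: [3.141, -0.001, 0.785]
force: [-2.1, -1.8, 9.7]
grip_width: 0.0194
finger_force: 29.4
clock: 26.88
position: [0.4471, 0.2745, 0.0899]
tool_rot: [3.142, -0.0, 0.785]
force: [-0.1, -0.3, -1.0]
grip_width: 0.0192
finger_force: 30.1
x [-0.0373  0.0538]
-0.035 820 y [-0.0134  0.0151] ztop 0.0193
-0.025 679 y [-0.0094  0.0114] ztop 0.0174
-0.015 555 y [-0.0087  0.0107] ztop 0.016
-0.005 631 y [-0.039   0.0414] ztop 0.073
0.005 601 y [-0.0281  0.0432] ztop 0.0806
0.015 1031 y [-0.054   0.0535] ztop 0.0924
0.025 699 y [-0.0101  0.012 ] ztop 0.0177
0.035 1250 y [-0.017   0.0188] ztop 0.0202
0.045 1576 y [-0.0174  0.0195] ztop 0.0203
0.055 542 y [-0.0117  0.0136] ztop 0.0173
go [0.1077 0.1343 0.0043] [2.000e-04 7.000e-04 8.196e-01] clock 26.925
```

Scaled: 0.134 m / 0.25 = 0.536, 0.054 m / 0.25 = 0.216, 0.82 rad / 1.5708 = 0.522.

```bash
echo '[[0.0, [0.08, 0.108, -0.08], [0, 0, 0.1019]], [0.0, [0.16, 0.216, -0.08], [0, 0, 0.2037]], [0.0, [0.26, 0.324, -0.08], [0, 0, 0.3056]], [0.0, [0.36, 0.432, -0.08], [0, 0, 0.4074]], [0.0, [0.4308, 0.536, -0.04], [0, 0, 0.522]]]' > mv.in && python3 -m creep mv.in
echo '[[0.0, [0, 0, 0], [0, 0, 0]], [0.0, [0, 0, 0], [0, 0, 0]], [0.0, [0, 0, 0], [0, 0, 0]], [0.0, [0, 0, 0], [0, 0, 0]]]' > mv.in && python3 -m creep mv.in
python3 - <<'E'
from h import *
s=bot.observe();print(s["qpos"].round(2)); c=calibration("wrist"); p,d=grab_frame("wrist"); cv2.imwrite("pics/w15.png",p)
go(.618,.2555,.0175,-.035)
h=cv2.cvtColor(p,cv2.COLOR_BGR2HSV); W=world(c,d); dk=(h[...,2]<100)&(h[...,1]<70)&(abs(W[...,2]-.013)<.004)&(W[...,0]>.55)&(abs(W[...,1]-.255)<.08)
P=W[dk]; print("x max",np.percentile(P[:,0],99.7),[np.percentile(P[(P[:,0]>a)&(P[:,0]<a+.01),1],[.5,99.5]).round(4) for a in(.64,.66,.68)])
E
```

```text
clock: 27.55
position: [0.6192, 0.2561, 0.0991]
tool_rot: [3.141, 0.0, -0.04]
force: [0.8, -0.6, -0.5]
grip_width: 0.019
finger_force: 30.1
clock: 28.05
position: [0.6178, 0.2563, 0.1001]
tool_rot: [-3.141, -0.0, -0.034]
force: [0.2, -0.7, -1.5]
grip_width: 0.0192
finger_force: 30.1
[-0.43  0.74 -0.08  1.57  0.08  0.83 -2.15]
go [0.0001 0.0007 0.0826] [-0.0002 -0.0002  0.0005] clock 28.1
x max 0.6960838417948614 [array([0.2109, 0.3022]), array([0.21  , 0.3006]), array([0.2095, 0.2998])]
```

The pad measures 91 mm wide and is centred at about (0.617, 0.257), right under the bone. Lowering.

Scaled: 0.079 m / 0.25 = 0.316, 0.074 m / 0.25 = 0.296.

```bash
echo '[[0.0, [0, 0, 0.12], [0, 0, 0]], [0.0, [0, 0, 0.24], [0, 0, 0]], [0.0, [0, 0, 0.296], [0, 0, 0]], [0.0, [0, 0, 0.316], [0, 0, 0]], [0.0, [0, 0, 0.316], [0, 0, 0]]]' > mv.in && python3 -m creep mv.in; echo '[[0.0, [0, 0, 0.004], [0, 0, 0]], [0.0, [0, 0, 0.008], [0, 0, 0]], [0.0, [0, 0, 0.008], [0, 0, 0]]]' > mv.in && python3 -m creep mv.in;  echo '[[0.0, [0, 0, 0.002], [0, 0, 0]], [0.0, [0, 0, 0.004], [0, 0, 0]], [0.0, [0, 0, 0.004], [0, 0, 0]]]' > mv.in && python3 -m creep mv.in
```

```text
clock: 28.72
position: [0.6184, 0.2562, 0.0213]
tool_rot: [-3.141, -0.0, -0.035]
force: [0.3, 0.2, 0.4]
grip_width: 0.0192
finger_force: 30.1
clock: 29.1
position: [0.6182, 0.2561, 0.019]
tool_rot: [-3.141, -0.0, -0.035]
force: [-1.3, 1.0, -0.7]
grip_width: 0.019
finger_force: 30.1
clock: 29.48
position: [0.6181, 0.256, 0.0177]
tool_rot: [3.142, 0.0, -0.035]
force: [0.9, 0.8, -1.5]
grip_width: 0.0193
finger_force: 30.1
```

Scaled: 0.0015 m / 0.25 = 0.006, 0.0005 m / 0.25 = 0.002.

```bash
echo '[[0.0, [0, 0, 0.002], [0, 0, 0]], [0.0, [0, 0, 0.006], [0, 0, 0]], [0.0, [0, 0, 0.006], [0, 0, 0]]]' > mv.in && python3 -m creep mv.in; echo '[[0.03, [0, 0, 0], [0, 0, 0]], [0.042, [0, 0, 0], [0, 0, 0]], [0.042, [0, 0, 0], [0, 0, 0]], [0.042, [0, 0, 0], [0, 0, 0]], [0.042, [0, 0, 0], [0, 0, 0]]]' > mv.in && python3 -m creep mv.in;echo '[[0.042, [0, 0, -0.12], [0, 0, 0]], [0.042, [0, 0, -0.36], [0, 0, 0]], [0.042, [-0.2, 0, -0.6], [0, 0, 0]], [0.042, [-0.4, 0, -0.8], [0, 0, 0]], [0.042, [-0.6, 0.08, -0.96], [0, 0, 0]]]' > mv.in && python3 -m creep mv.in; echo '[[0.042, [-0.12, 0.2, 0], [0, 0, 0]], [0.042, [-0.12, 0.4, 0], [0, 0, 0]], [0.042, [-0.12, 0.6, 0], [0, 0, 0]], [0.042, [-0.12, 0.6, 0], [0, 0, 0]], [0.042, [-0.12, 0.6, 0], [0, 0, 0]]]' > mv.in && python3 -m creep mv.in
python3 - <<'E'
from h import *
p,d=grab_frame("top"); cv2.imwrite("pics/top1.png",cv2.resize(p[110:260,150:510],None,fx=2.2,fy=2.2,interpolation=cv2.INTER_CUBIC))
c=calibration("wrist"); p,d=grab_frame("wrist"); cv2.imwrite("pics/w16.png",p); W=world(c,d); h=cv2.cvtColor(p,cv2.COLOR_BGR2HSV)
m=(W[...,2]>.014)&(W[...,2]<.06)&(h[...,1]>90)&(W[...,0]>.55)
for b,ce,s in blobs(m,300):
    P=W[b]; (x,y),wh,a=cv2.minAreaRect((P[:,:2]*1000).astype(np.float32)); print(ce.round(),"ztop",np.percentile(P[:,2],98).round(4),round(x),round(y),np.round(wh),round(a,1))
E
```

```text
clock: 29.85
position: [0.6182, 0.256, 0.0167]
tool_rot: [-3.142, -0.0, -0.035]
force: [-2.7, -1.4, 7.8]
grip_width: 0.0193
finger_force: 31.0
clock: 30.48
position: [0.6181, 0.256, 0.0162]
tool_rot: [3.142, 0.0, -0.035]
force: [0.4, 0.3, 0.3]
grip_width: 0.0418
finger_force: 0.0
clock: 31.1
position: [0.4866, 0.2473, 0.2405]
tool_rot: [-3.141, -0.001, -0.034]
force: [-0.1, 0.5, 0.4]
grip_width: 0.0421
finger_force: 0.0
clock: 31.72
position: [0.4528, 0.0981, 0.2391]
tool_rot: [-3.141, -0.0, -0.035]
force: [0.3, 0.3, -0.2]
grip_width: 0.0419
finger_force: 0.0
[173.  47.] ztop 0.0367 605 257 [42. 89.] 89.4
[345.  29.] ztop 0.0405 616 65 [59. 33.] 10.8
[492.  23.] ztop 0.028 616 -97 [44. 17.] 7.5
```

View pics/top1.png

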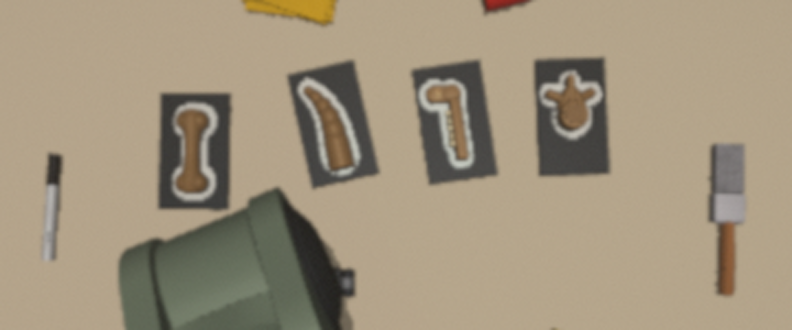

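All four bones lie in their own cut-outs with a pale margin all round: shaft (195,150), horn (330,128), jaw (450,120), vertebra (572,105). The tops measured are at the expected heights: shaft 36.7 mm against 38, horn 40.5 against 41, jaw 28 against 28. The pen (52,205) and brush (728,215) have not moved, so I hand in.

```bash
python3 -c "
from workcell import job
print(job.job_done())"
```

```text
the job is handed in; nothing more can be done
None
```

All four bones were set down in their matching pads, right way round and released; the last pictures show each in its cut-out with the pen and brush where they lay, and the job was handed in at about 32 s, though no verdict was shown.

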